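Clamp an HPLC column in its heater block and hold the locking pin down

ROBOT

A 6-joint arm with a two-finger parallel gripper is mounted at the origin on a cart in front of the work surface, level with it; the furniture and walls round the work are solid. World frame = base frame: x ahead of the robot, y to its left, z up, the work surface at z = 0. Lengths are in mm, angles in rad, forces in N, time in s.
With the tool pointing down it reaches from about 275 to 825 mm from the base axis. Payload 5.2 kg.
Tool frame: the origin (TCP) lies at the very end of the fingers, on their centre line; the grasp point (between the pads) lies 19 mm behind it; z points along the fingers, y is the line along which they close (so a half turn about z gives the same grasp; the last joint's range is limited). The gripper opens to 93 mm and grips with 3 to 60 N. Pads are 15 mm wide; open, the fingers measure 128 mm over their backs; the gripper's body (75 mm by 188 mm) begins 65 mm behind the grasp point.
Start: joints at [-1.498, 0.259, 1.535, -0, 1.348, -0.203], TCP at [149.795, -529.213, 218.653] pointing down, gripper open.
Joint ranges: [-3.14, 3.14], [-0.91, 2.08], [0.19, 2.58], [-1.22, 4.36], [0.22, 2.71], [-3.12, 3.12]. Speed limits (rad/s): [2.57, 2.57, 3.14, 3.14, 3.14, 3.14].

INTERFACE

Orientations are given as a rotation vector (axis times angle).
In Python, from plant import bot gives the robot as it stands. The module is installed in compiled form; this text tells all that it offers.
- The arm moves only by the tool send_rows, never from a script. Its argument "moves" is one flat list of numbers, 5 for each row, row after row: the finger opening in cm, from 0 to 9.3, then the shift along the tool's x, y, z in cm, then the turn about the tool's z in rad. A call has 1 to 5 rows; each row shifts and turns the commanded pose from where the row before left it, along the tool's axes as they then stand; what a row does not reach is not made up. A row lasts 1/12 s, in which the tool goes at most 41.7 mm and 7.16 degrees, less where a joint would pass 70% of its speed; a pose out of reach is approached as far as the arm can. A call with a gripper value outside its range is refused whole. The fingers move at their own pace and stop on an object; "newtons" is the grip in N (left out, the last holds). Time passes only in rows, so rows that do not move let the fingers close. It gives the time, the measured TCP pose, the force, the opening and the grip force at its end, in the units of the state.
- bot.get_state(): the state, without advancing time (a new reading comes with each control period).
- bot.camera(name): name is "scene" or "top" or "wrist"; returns a dict with "pixels" (400x640x3 uint8, red, green, blue), "depth" (400x640 float32, mm along the optical axis (not along the pixel's ray), 0 where there is no reading), "mtx" (3x3 intrinsics, pixels), "R" (3x3) and "t" (3): a world point X has camera coordinates R X + t; the wrist camera has in their place "tool_from_camera" (4x4, takes a point from camera to tool coordinates, whose origin is the TCP and whose axes are the flange's). Camera axes: x right, y down, z forward; pixel columns grow to the right and rows downward; lengths in mm; the calibration is good to about 2 mm. The wrist camera is an equidistant fisheye: a pixel r from the principal point sees the ray r / f radians off the axis. A picture is of the moment at which its call begins: read the wrist's pose just before it.
- bot.job_done(): hands the job in; it is judged then, once.
The state is a dict: "clock": time; "joints": joint angles; "joint_velocities": joint speeds; "joint_efforts": joint torques, N m; "tcp_pos": TCP position; "orientation": TCP orientation; "force": force on the tool from outside, world axes, zero at the start; "torque": the same for the moment, N m; "grip_width": finger opening in mm; "grasp_force": force on a finger pad.
Only numpy, scipy, OpenCV 4.12 (cv2) and the standard library are available. Lean on these libraries where they do the work, as an engineer would, in place of code of your own. Each camera call takes 0.05 s, during which the arm holds its last target. There are 200 camera calls.

TASK

Lay the long steel column into the groove of the open clamshell heater block, centred so that both end fittings stand clear of the block's ends, and let go of it; then swing the cover shut over it. Push the red-knobbed locking pin down through the hole in the cover's front ledge into the block, as far as its collar goes, and finish still gripping the knob and pressing it down, so that the cover stays fully shut against its sprung pads while I do up the two thumbscrews. Leave the other things on the bench where they are.

Things in the scene. Friction and masses are not known exactly. Their poses are not given: they have to be found in the camera images.
- heater_block: clamshell column heater, fixed to the bench, aluminium on a black foot; lower half 94 (x) x 100 (y) mm, its parting face at z = 30 mm. Origin: centre of its underside, below the middle of the groove; -x is its front, +x its hinge side. Hinge axis along y at x = 37 mm, z = 30 mm
- groove_mid (a point): middle of the groove, in the parting face. The groove (10.4 mm wide, 4.8 mm deep, flat floor) runs along y through two saddles, 25 to 50 mm to either side of this point; between them lies a finger bay, x -30 to +30 mm, y -25 to +25 mm, its floor 12 mm below the parting face, for fingers that hold the column by its middle. Axes as the block's
- cover (a joint): hinge angle of the block's upper half (cover), rad: 0 fully shut, about 2.1 leaning back open. Open, it rests leaning back; pushed forward past upright it swings down by itself on its damped hinge. With the column in the groove two sprung pads on its inner face stop it at about 0.06 rad; some 6 to 10 N down at the pin hole shut it fully
- cover_edge (a point): middle of the cover's free edge, on its outer face, 95 mm from the hinge axis. The cover weighs 220 g and is 100 mm wide (y); 10 mm thick, with a black cap on it (18 mm thick in all, from 10 to 60 mm from the hinge axis)
- cover_hole (a point): mouth of the 11 mm through hole in the cover's front ledge, on its outer (upper when shut) face; the ledge is 10 mm thick; a low thumbscrew (8 mm high) stands 36 mm to either side. Shut, it lies right above block_hole
- block_hole (a point): mouth of the 10 mm hole, 22 mm deep, in the lower half's parting face, at x = -44, y = 0, z = 30 mm of the block's frame
- pin: locking pin standing upright in the pin stand: steel shaft 8 mm across and 26 mm long with a conical tip, then a steel collar 18 mm across (26 to 30 mm above the tip), and a red knob 20 mm across from 38 to 70 mm above the tip; about 60 g. Origin: centre of the tip's end face, +z up the pin. Home, with its collar on the shut cover, its tip is 16 mm below block_hole
- pin_stand: grey plastic block 56 (x) x 76 (y) x 24 mm, fixed to the bench, with a row of three 10 mm holes along y, 24 mm apart, each 18 mm deep; the pin stands in the middle one. Origin: centre of its underside
- column: long steel HPLC column lying on the bench, 174 mm long, about 85 g: tube 9.6 mm across along its own y, its axis 8.3 mm above the origin; end fittings 14 mm wide and 17 mm high, from 57 mm to either side of the middle outwards. Origin: below the middle of the tube, on the bench. Laid home in the groove its axis lies in the block's parting face; either end may come first
- timer: white lab timer, 58x68x18 mm, a bystander; origin under its centre
- tape_roll: yellow roll of tape, 53x53x19 mm, a bystander; origin under its centre
- spanner: small open-ended spanner, 135 mm long, a bystander; origin under its centre
- short_column: short steel column, 124 mm long, a bystander, not the one to load; origin under its centre
Not all that is in view belongs to the job. Leave any green or yellow look-alike of the heater_block alone.

How it is judged (in metres and radians):
On the way, in this order (a step that is already met when the one before it is completed fails the run):
1. the column lies in the groove, let go, with the cover still open (x of column in the frame of heater_block between -0.0035 and 0.0035 m and y of column in the frame of heater_block between -0.007 and 0.007 m and z of column in the frame of heater_block between 0.018 and 0.0255 m and angle between the y axis of column and the y axis of heater_block, either way round below 0.06 rad and value of joint cover above 1.2 rad and contact force between the fingers and column below 0.3 N), for 0.2 s.
2. the cover is swung down over the column, the pin not yet in (x of column in the frame of heater_block between -0.0035 and 0.0035 m and y of column in the frame of heater_block between -0.007 and 0.007 m and z of column in the frame of heater_block between 0.018 and 0.0255 m and angle between the y axis of column and the y axis of heater_block, either way round below 0.06 rad and value of joint cover below 0.12 rad and horizontal distance between pin and block_hole above 0.03 m), for 0.2 s.
At the end, for the whole second after the job is handed in: the column lies in the groove (within 3.5 mm across, 7 mm along, 0.06 rad), the cover is shut to within 0.015 rad, the pin is upright within 0.1 rad in the block's hole with its tip within 2.5 mm of home, and the fingers still hold the pin and press it on the block with more than 3 N (x of column in the frame of heater_block between -0.0035 and 0.0035 m and y of column in the frame of heater_block between -0.007 and 0.007 m and z of column in the frame of heater_block between 0.018 and 0.0255 m and angle between the y axis of column and the y axis of heater_block, either way round below 0.06 rad and value of joint cover below 0.015 rad and horizontal distance between pin and block_hole below 0.004 m and z of pin in the frame of heater_block below 0.0165 m and angle between pin's own z axis and vertical below 0.1 rad and contact force between the fingers and pin above 2 N and contact force between pin and heater_block above 3 N); the arm keeps its last pose, push and grip.
It fails at once if a bystander is shifted by more than 3 cm (distance of any of timer, tape_roll, spanner, short_column from where it was at the start of the episode above 0.03 m).
It also fails if it takes over 64 s, if anything falls off the work surface, if the arm or the gripper's body presses on something with over 40 N, if the wrist force passes 120 N, or if a joint passes its speed limit or range.

## Working session

There is one attempt and no reset: what is moved stays moved. The work goes in short steps, Python scripts to look and compute and a tool call to move; the robot and the scene stay as the last step left them, time stands still between calls to the robot, and variables do not carry over. Pictures are saved under pics/ and viewed, at most 10 in all, crops included, and the job is handed in when it is done.

Besides the shell and the picture viewer there is one more tool, called after ">>>" as name(argument=value, ...), one argument or row to a line, values as JSON. send_rows: Moves the arm, as the interface text tells. Its arguments: {"type":"object","properties":{"moves":{"type":"array","items":{"type":"number"}},"newtons":{"type":"number"}},"required":["moves"]}

```bash
mkdir -p pics; ls
python3 - <<'E'
from plant import bot
import cv2,numpy as np
s=bot.get_state();print(s)
for n in("scene","top"):
    c=bot.camera(n);np.savez(f"{n}.npz",**c)
    cv2.imwrite(f"pics/{n}.png",c["pixels"][:,:,::-1]);print(n,c["mtx"],c["R"],c["t"])
E
```

```text
pics
{'clock': 0.0, 'joints': array([-1.49776840e+00,  2.59332189e-01,  1.53606135e+00, -8.55320840e-06,
        1.34798810e+00, -2.02800771e-01]), 'joint_velocities': array([ 9.76432344e-04, -3.02466631e-04, -6.48931050e-04,  2.68086234e-04,
        7.46728176e-05,  1.08926690e-03]), 'joint_efforts': array([-1.14502767e-03, -4.37313795e+01, -2.84003913e+01,  7.16247666e-02,
        4.11154632e-02, -1.29095429e-04]), 'tcp_pos': array([ 149.76875148, -528.65980106,  217.83224527]), 'orientation': array([-3.10999364e+00, -4.31655971e-01, -1.69041904e-04]), 'force': array([-0.60764512,  0.05693128, -0.62140433]), 'torque': array([ 0.00262942, -0.01770233,  0.05051779]), 'grasp_force': 0.0, 'grip_width': 93.11773205650698}
scene [[426.77779303   0.         322.68751872]
 [  0.         426.77779303 197.98868186]
 [  0.           0.           1.        ]] [[ 0.99855551  0.05190097 -0.01389876]
 [ 0.02885605 -0.73623729 -0.67610797]
 [-0.04532345  0.67473028 -0.73667146]] [-546.46487339   27.53744012 1537.01173964]
top [[470.33038105   0.         315.10052826]
 [  0.         470.33038105 202.13651536]
 [  0.           0.           1.        ]] [[ 0.00267631 -0.99998789 -0.00413048]
 [-0.98891633 -0.00203346 -0.14845993]
 [ 0.14844974  0.00448203 -0.9889098 ]] [   7.40696638  559.74784455 1487.81051587]
```

View pics/scene.png

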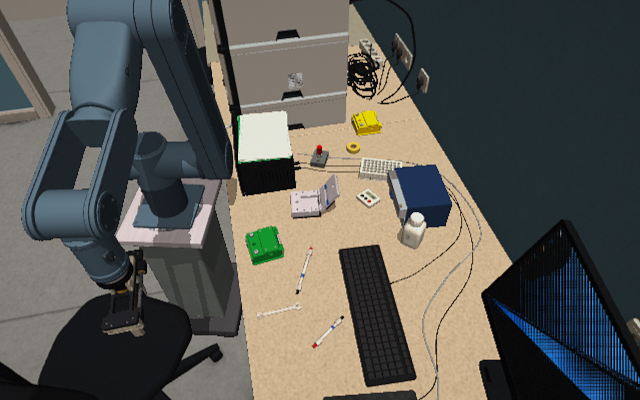

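View pics/top.png

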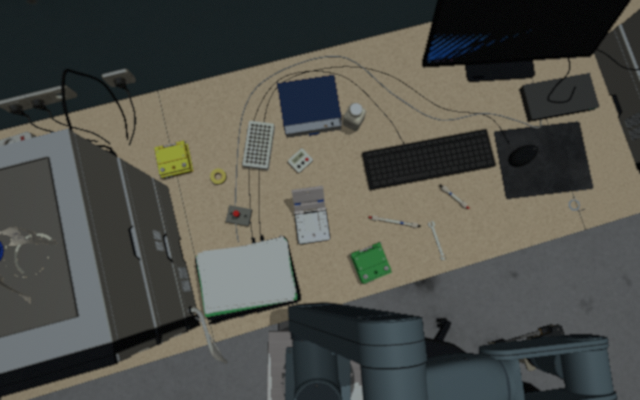

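The scene view shows the robot at left, with the open block at about (315,197), the pin and stand at (319,155) and the long column at (304,270). A tall white instrument stands at (266,150), and the green look-alike is at (265,245). In the top view the block is at (311,217), the pin at (237,214), the column at (393,222) and the short column at (454,196).

```bash
cat > h.py <<'E'
import numpy as np,cv2
from scipy.spatial.transform import Rotation as Rn
from plant import bot
def ray(c,u,v):
    d=np.linalg.inv(c["mtx"])@[u,v,1]; return -c["R"].T@c["t"], c["R"].T@d
def onz(c,u,v,z):
    o,d=ray(c,u,v); return o+d*(z-o[2])/d[2]
def cloud(c):
    v,u=np.mgrid[:400,:640]; P=np.stack([u,v,np.ones_like(u)],-1)@np.linalg.inv(c["mtx"]).T*c["depth"][...,None]
    return (P-c["t"])@c["R"]
def snap(name):
    s=bot.get_state(); c=bot.camera("wrist"); T=np.eye(4);T[:3,:3]=Rn.from_rotvec(s["orientation"]).as_matrix();T[:3,3]=s["tcp_pos"]
    c["T"]=T@c["tool_from_camera"]; np.savez(name+".npz",**c); cv2.imwrite(f"pics/{name}.png",c["pixels"][:,:,::-1]); return c
def wray(c,u,v):
    m=c["mtx"];x,y=(u-m[0,2])/m[0,0],(v-m[1,2])/m[1,1];r=np.hypot(x,y)+1e-12
    d=np.array([x/r*np.sin(r),y/r*np.sin(r),np.cos(r)]); return c["T"][:3,3],c["T"][:3,:3]@d
def wonz(c,u,v,z):
    o,d=wray(c,u,v); return o+d*(z-o[2])/d[2]
def meet(a,b):
    (o,d),(p,e)=a,b; k=np.linalg.lstsq(np.stack([d,-e],1),p-o,rcond=None)[0]; A,B=o+k[0]*d,p+k[1]*e
    return (A+B)/2,np.linalg.norm(A-B)
E
python3 - <<'E'
from h import *
t=dict(np.load("top.npz"));P=cloud(t)
for n,u,v in[("block near L",300,243),("near R",328,240),("blk mid",311,222),("hinge",310,208),("cover",308,195),("pin",237,214),("stand corner",250,222),("colA",370,217),("colB",420,226),("colmid",394,222),("shA",441,186),("shB",467,207),("sp",437,240),("timer",300,160),("green",370,262),("white box",247,270),("wb corner",297,298),("wbtop",288,240),("tape",218,176),("kbd",430,157),("bigbox",310,105)]:
    print(n,P[v,u].round(),onz(t,u,v,10).round())
print(bot.camera("wrist")["mtx"],bot.camera("wrist")["tool_from_camera"])
E
```

```text
block near L [428.  57.  30.] [429.  58.  10.]
near R [440. -34.   2.] [439. -34.  10.]
blk mid [497.  22.  18.] [498.  22.  10.]
hinge [540.  25.  43.] [545.  26.  10.]
cover [575.  31.  90.] [588.  33.  10.]
pin [516. 256.  75.] [524. 267.  10.]
stand corner [497. 223.  15.] [498. 224.  10.]
colA [ 515. -173.    9.] [ 515. -173.   10.]
colB [ 486. -337.   10.] [ 486. -337.   10.]
colmid [ 498. -251.   13.] [ 499. -251.   10.]
shA [ 620. -411.    9.] [ 620. -411.   10.]
shB [ 333.    2. 1554.] [ 549. -494.   10.]
sp [ 440. -393.    1.] [ 440. -391.   10.]
timer [707.  60.  13.] [708.  60.  10.]
green [ 367. -166.   48.] [ 368. -170.   10.]
white box [340. 206. 168.] [341. 230.  10.]
wb corner [259.  60. 152.] [252.  66.  10.]
wbtop [440.  98.  -3.] [439.  97.  10.]
tape [655. 337.  -3.] [652. 335.  10.]
kbd [ 719. -377.   11.] [ 719. -377.   10.]
bigbox [865.  26. 109.] [901.  27.  10.]
[[309.70691629   0.         317.79622193]
 [  0.         309.70691629 199.13917028]
 [  0.           0.           1.        ]] [[-3.43402537e-04 -9.56864888e-01 -2.90533077e-01  8.08382101e+01]
 [ 9.99998890e-01 -7.49805139e-04  1.28749559e-03 -8.13297143e-01]
 [-1.44980251e-03 -2.90532312e-01  9.56864083e-01 -1.66635831e+02]
 [ 0.00000000e+00  0.00000000e+00  0.00000000e+00  1.00000000e+00]]
```

>>> send_rows(
  moves=[9.3, 2.8, -2.0, -0.75, 0, 9.3, 2.8, -2.0, -0.75, 0, 9.3, 2.8, -2.0, -0.75, 0, 9.3, 2.8, -2.0, -0.75, 0, 9.3, 2.8, -2.0, -0.75, 0],
)

```text
clock: 0.62
tcp_pos: [257.9, -393.4, 256.3]
orientation: [-3.112, -0.431, -0.0]
force: [0.4, -0.0, 0.1]
grip_width: 92.7
grasp_force: 0.0
```

>>> send_rows(
  moves=[9.3, 2.8, -2.0, -0.75, 0, 9.3, 2.8, -2.0, -0.75, 0, 9.3, 2.8, -2.0, -0.75, 0, 9.3, 2.8, -2.0, -0.75, 0, 9.3, 2.8, -2.0, -0.75, 0],
)

```text
clock: 1.03
tcp_pos: [365.4, -258.9, 294.0]
orientation: [3.112, 0.432, 0.0]
force: [-0.1, 0.2, 0.0]
grip_width: 93.0
grasp_force: 0.0
```

>>> send_rows(
  moves=[9.3, 2.8, -2.0, -0.75, 0, 9.3, 2.8, -2.0, -0.75, 0, 9.3, 2.8, -2.0, -0.75, 0, 9.3, 2.8, -2.0, -0.75, 0, 9.3, 2.8, -2.0, -0.75, 0],
)

```text
clock: 1.45
tcp_pos: [472.9, -124.5, 331.5]
orientation: [3.112, 0.432, 0.0]
force: [0.3, -1.4, 0.7]
grip_width: 93.1
grasp_force: 0.0
```

>>> send_rows(
  moves=[9.3, 0, 0, 0, -0.12, 9.3, 0, 0, 0, -0.12, 9.3, 0, 0, 0, -0.12, 9.3, 0, 0, 0, -0.12, 9.3, 0, 0, 0, -0.12],
)

```text
clock: 1.87
tcp_pos: [472.2, -125.9, 330.9]
orientation: [-2.84, -1.341, 0.001]
force: [-0.5, 1.5, -0.7]
grip_width: 92.9
grasp_force: 0.0
```

>>> send_rows(
  moves=[9.3, 0, 0, 0, -0.12, 9.3, 0, 0, 0, -0.12, 9.3, 0, 0, 0, -0.12, 9.3, 0, 0, 0, -0.12, 9.3, 0, 0, 0, 0],
)

```text
clock: 2.28
tcp_pos: [472.1, -126.1, 331.0]
orientation: [-2.442, -1.975, 0.0]
force: [0.4, -0.3, 0.2]
grip_width: 93.2
grasp_force: 0.0
```

Run:
```python
from h import *
c=snap("w1");s=bot.get_state();print(s["clock"],s["tcp_pos"],Rn.from_rotvec(s["orientation"]).as_matrix().round(3),s["joints"])
```

```text
2.3333 [ 472.12277942 -126.11364958  330.98808924] [[ 0.216  0.976 -0.   ]
 [ 0.976 -0.216  0.   ]
 [ 0.    -0.    -1.   ]] [-4.89759354e-01  9.29629439e-02  1.46785535e+00  1.21409301e-05
  1.58115290e+00 -2.72475950e-01]
```

View pics/w1.png

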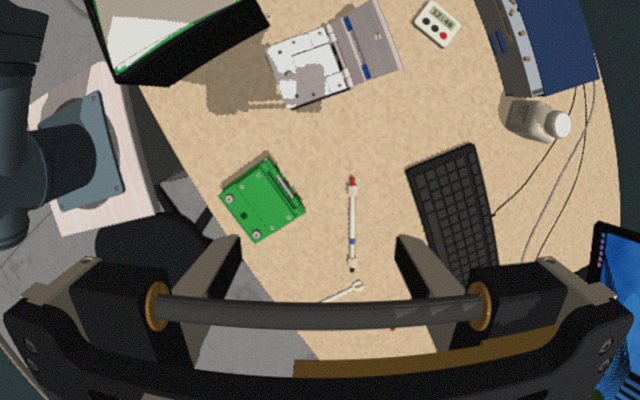

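The wrist view shows the column from (351,180) to (351,268), and the block at (310,70) with its cover open to the right. The green look-alike is at (262,198), the timer at (437,24), and the tall instrument at upper left.

```bash
cat >> h.py <<'E'
def column(c,roi,z=8.3,save=None):
    u0,v0,u1,v1=roi; im=cv2.cvtColor(c["pixels"][v0:v1,u0:u1],cv2.COLOR_RGB2LAB).astype(float)
    d=np.linalg.norm((im-np.median(im.reshape(-1,3),0))*[.6,1,1],axis=2); m=(d>22).astype(np.uint8)
    n,l,st,ce=cv2.connectedComponentsWithStats(cv2.morphologyEx(m,cv2.MORPH_CLOSE,np.ones((3,3))),connectivity=8); k=1+np.argmax(st[1:,4]); v,u=np.nonzero(l==k)
    P=np.array([wonz(c,a+u0,b+v0,z)[:2] for a,b in zip(u,v)]); (cx,cy),(w,h),a=cv2.minAreaRect(P.astype(np.float32))
    mu=P.mean(0); ax=np.linalg.svd(P-mu,full_matrices=False)[2][0]; ax*=np.sign(ax[1]); t=(P-mu)@ax
    return np.array([cx,cy]),(w,h),mu+ax*(t.max()+t.min())/2,np.degrees(np.arctan2(ax[1],ax[0])),st[k],P
E
python3 - <<'E'
from h import *
c=dict(np.load("w1.npz")); r=column(c,(330,165,372,282)); print(r[:5])
o,d=wray(c,351,225);print(o)
# depth check
import itertools
for v in (180,200,225,240,265):
    for u in(345,351,357):
        D=c["depth"][v,u]; m=c["mtx"]; o,d=wray(c,u,v); zc=c["T"][:3,2]@d; print(v,u,(o+d*D/zc).round(1),end=' ')
    print()
E
```

```text
(array([ 501.45123291, -260.76828003]), (123.5535888671875, 14.893120765686035), array([ 499.75881118, -260.30677823]), np.float64(79.38948734012716), array([ 16,  32,  10,  67, 293], dtype=int32))
[488.66513192 -46.13257354 497.59985798]
180 345 [ 507.9 -171.8   -1.2] 180 351 [ 516.9 -170.1   13.2] 180 357 [ 527.3 -175.     2.4] 
200 345 [ 501.3 -204.1    4.3] 200 351 [ 510.7 -203.1   13.9] 200 357 [ 521.3 -209.5    1. ] 
225 345 [ 493.2 -249.8    0.6] 225 351 [ 503.  -246.7   13.7] 225 357 [ 5.136e+02 -2.545e+02  3.000e-01] 
240 345 [ 488.1 -277.2    2.2] 240 351 [ 498.2 -274.3   13.2] 240 357 [ 5.089e+02 -2.827e+02  5.000e-01] 
265 345 [ 479.2 -327.7    0.8] 265 351 [ 489.9 -321.    16.7] 265 357 [ 500.8 -332.7    0.7]
```

>>> send_rows(
  moves=[9.3, -2.45, 0.7, 1.9, 0, 9.3, -2.45, 0.7, 1.9, 0, 9.3, -2.45, 0.7, 1.9, 0, 9.3, -2.45, 0.7, 1.9, 0, 9.3, 0, 0, 0, 0],
)

```text
clock: 2.75
tcp_pos: [477.1, -230.8, 250.8]
orientation: [-2.45, -1.958, 0.005]
force: [0.7, 1.1, 0.1]
grip_width: 93.3
grasp_force: 0.0
```

>>> send_rows(
  moves=[9.3, -2.45, 0.7, 1.9, 0, 9.3, -2.45, 0.7, 1.9, 0, 9.3, -2.45, 0.7, 1.9, 0, 9.3, -2.45, 0.7, 1.9, 0, 9.3, 0, 0, 0, 0],
)

```text
clock: 3.17
tcp_pos: [483.7, -332.1, 175.1]
orientation: [-2.45, -1.96, 0.003]
force: [-1.4, 0.2, 1.2]
grip_width: 93.2
grasp_force: 0.0
```

Run:
```python
from h import *
c=snap("w2");s=bot.get_state();print(s["clock"],s["tcp_pos"])
```

```text
3.2167 [ 484.06580129 -330.35552507  176.86801114]
```

View pics/w2.png

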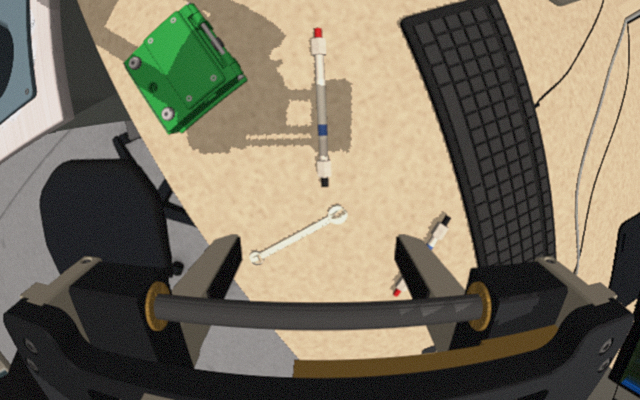

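The column runs from its red tip at (318,28) to its black tip at (325,187), with a blue band at (322,130). The spanner is at (297,237) and the short column at (425,255). The middle of the tube is clear to grasp.

Run:
```python
from h import *
a=dict(np.load("w1.npz"));b=dict(np.load("w2.npz"))
def blob(c,roi,f):
    u0,v0,u1,v1=roi;p=c["pixels"][v0:v1,u0:u1].astype(int);m=f(p[...,0],p[...,1],p[...,2]);v,u=np.nonzero(m);return u.mean()+u0,v.mean()+v0,len(u),v.min()+v0,v.max()+v0
red=lambda r,g,b:(r>g+60)&(r>b+60);blue=lambda r,g,b:(b>r+30)&(b>g+15);blk=lambda r,g,b:(r+g+b<170)
for n,f,ra,rb in(("red",red,(335,165,370,195),(300,20,335,50)),("blue",blue,(335,230,370,252),(305,115,340,145)),("blk",blk,(340,262,365,280),(310,172,340,195))):
    x,y=blob(a,ra,f),blob(b,rb,f);print(n,np.round(x,1),np.round(y,1),[np.round(q,1) for q in meet(wray(a,*x[:2]),wray(b,*y[:2]))],wonz(b,*y[:2],8.3).round(1))
print(wonz(b,318,28,8.3),wonz(b,325,187,8.3))
# tube centreline in w2 : rows, edges by brightness vs neighbours
L=cv2.cvtColor(b["pixels"],cv2.COLOR_RGB2LAB).astype(float)
pts=[]
for v in list(range(60,120,4))+list(range(138,156,4)):
    r=L[v,305:336]; chroma=r[:,2]-128; m=np.nonzero(chroma<10)[0]; 
    pts.append((305+m.mean(),v,len(m))); 
P=np.array([wonz(b,u,v,8.3)[:2] for u,v,n in pts]);print(np.round([p[2] for p in pts]),P.round(1).tolist())
k=np.polyfit(P[:,1],P[:,0],1);print(k,np.degrees(np.arctan2(1,k[0])))
```

```text
red [351.9 181.1  34.  178.  184. ] [317.9  32.1  66.   28.   37. ] [array([ 518.3, -172.3,   12.9]), np.float64(0.5)] [ 518.8 -171.2    8.3]
blue [351.9 240.9  24.  239.  243. ] [322.3 129.6  75.  125.  134. ] [array([ 499.7, -275.9,   14.2]), np.float64(0.5)] [ 499.9 -276.3    8.3]
blk [351.6 269.8   5.  269.  271. ] [324.2 181.9  39.  179.  185. ] [array([ 489.5, -331.3,   16.2]), np.float64(0.3)] [ 489.4 -333.2    8.3]
[ 519.9253784 -166.5556618    8.3      ] [ 489.03786864 -339.10723754    8.3       ]
[2 1 2 1 3 4 3 1 3 2 2 0 3 1 2 2 4 5 4 4] [[513.5, -202.0], [513.1, -206.5], [512.6, -210.8], [511.2, -215.0], [510.2, -219.3], [509.8, -223.6], [509.3, -228.0], [504.3, -231.3], [505.4, -235.9], [502.4, -239.7], [501.9, -244.0], [nan, nan], [500.5, -252.5], [499.6, -256.7], [503.3, -262.0], [498.1, -285.2], [496.9, -289.4], [496.6, -293.8], [495.6, -298.1], [494.9, -302.4]]
 ** On entry to DLASCL parameter number  4 had an illegal value
 ** On entry to DLASCL parameter number  4 had an illegal value
 ** On entry to DLASCL parameter number  4 had an illegal value
 ** On entry to DLASCL parameter number  4 had an illegal value
 ** On entry to DLASCL parameter number  5 had an illegal value
 ** On entry to DLASCL parameter number  4 had an illegal value<stdin>:14: RuntimeWarning: Mean of empty slice.
  ret = ret.dtype.type(ret / rcount)
Traceback (most recent call last):
numpy.linalg.LinAlgError: SVD did not converge in Linear Least Squares
```

>>> send_rows(
  moves=[9.3, 0, 0, 0, -0.04, 9.3, 2.67, 0.21, 2.7, 0, 9.3, 2.67, 0.21, 2.7, 0, 9.3, 2.66, 0.21, 2.7, 0, 9.3, 0, 0, 2.7, 0],
)

```text
clock: 3.63
tcp_pos: [506.3, -246.5, 71.7]
orientation: [-2.406, -2.019, -0.003]
force: [0.1, -0.5, 0.4]
grip_width: 93.4
grasp_force: 0.0
```

>>> send_rows(
  moves=[9.3, 0, 0, 0, 0, 9.3, 0, 0, 0, 0, 9.3, 0, 0, 0, 0],
)

```text
clock: 3.88
tcp_pos: [506.5, -252.7, 73.3]
orientation: [2.405, 2.016, 0.001]
force: [0.9, 0.5, 0.5]
grip_width: 93.0
grasp_force: 0.0
```

Run:
```python
from h import *
s=bot.get_state();R=Rn.from_rotvec(s["orientation"]).as_matrix();print(s["clock"],s["tcp_pos"],np.degrees(np.arctan2(R[1,0],R[0,0])),R[:,2],s["joints"])
print(R.T@(np.array([504.5,-252.8,3])-s["tcp_pos"]))
c=snap("w3")
```

```text
3.8833 [ 506.47474158 -252.66637451   73.34074151] 79.93206957876859 [ 0.00242057 -0.00192299 -0.99999522] [-6.59753412e-01  4.21115958e-01  1.68553200e+00 -4.17329957e-05
  1.03185345e+00 -4.84015513e-01]
[-0.37336585 -2.112257   70.33588234]
```

View pics/w3.png

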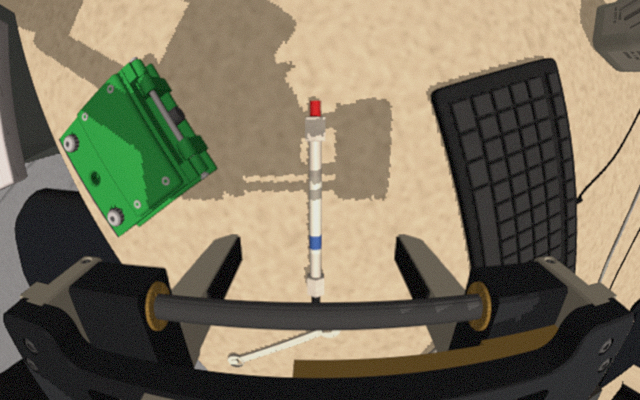

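The column lies midway between the open fingers (u about 316), from its red tip at (315,102) to its black tip at (317,300). The green block is clear to the left. I'm going down to grip.

>>> send_rows(
  moves=[9.3, 0, -0.2, 2.4, 0, 9.3, 0, 0, 2.4, 0, 9.3, 0, 0, 2.2, 0, 9.3, 0, 0, 0, 0, 5, 0, 0, 0, 0],
  newtons=15,
)

```text
clock: 4.35
tcp_pos: [504.2, -253.2, 2.5]
orientation: [2.407, 2.015, 0.001]
force: [0.6, -0.0, 0.8]
grip_width: 89.8
grasp_force: 0.0
```

>>> send_rows(
  moves=[0.5, 0, 0, 0, 0, 0.5, 0, 0, 0, 0, 0.5, 0, 0, 0, 0, 0.5, 0, 0, 0, 0, 0.5, 0, 0, 0, 0],
)

```text
clock: 4.77
tcp_pos: [503.4, -251.7, 1.5]
orientation: [2.407, 2.018, 0.0]
force: [-0.5, -0.3, 0.3]
grip_width: 57.6
grasp_force: 0.0
```

>>> send_rows(
  moves=[0.5, 0, 0, 0, 0, 0.5, 0, 0, 0, 0, 0.5, 0, 0, 0, 0, 0.5, 0, 0, 0, 0, 0.5, 0, 0, 0, 0],
)

```text
clock: 5.18
tcp_pos: [503.3, -251.5, 1.1]
orientation: [-2.407, -2.019, 0.0]
force: [-0.1, 0.1, 0.5]
grip_width: 24.3
grasp_force: 0.0
```

>>> send_rows(
  moves=[0.5, 0, 0, -0.15, 0, 0.5, 0, 0, 0, 0, 0.5, 0, 0, 0, 0, 0.5, 0, 0, 0, 0, 0.5, 0, 0, 0, 0],
  newtons=20,
)

```text
clock: 5.6
tcp_pos: [503.5, -251.7, 2.8]
orientation: [2.407, 2.018, 0.0]
force: [0.4, 0.5, 1.8]
grip_width: 9.0
grasp_force: 20.0
```

>>> send_rows(
  moves=[0.5, 0, 0, -1, 0, 0.5, 0, 0, -2.5, 0, 0.5, 0, 0, -3.5, 0, 0.5, 0, 0, -3.5, 0, 0.5, 0, 0, -3.5, 0],
)

```text
clock: 6.02
tcp_pos: [502.7, -251.1, 144.4]
orientation: [-2.406, -2.018, 0.0]
force: [1.3, 0.1, -0.3]
grip_width: 8.6
grasp_force: 20.0
```

Run:
```python
from h import *
s=bot.get_state();print(s);c=snap("w4")
t=bot.camera("top")
a=dict(np.load("w1.npz"));im=a["pixels"][0:130,230:430][:,:,::-1]
cv2.imwrite("pics/w1blk.png",cv2.resize(im,None,fx=4,fy=4,interpolation=cv2.INTER_CUBIC)[:,:800])
```

```text
{'clock': 6.0167, 'joints': array([-6.61779732e-01,  3.40238838e-01,  1.61147027e+00, -4.05100590e-05,
        1.19104686e+00, -4.86762602e-01]), 'joint_velocities': array([ 1.86195071e-04, -4.28758674e-01, -5.19252729e-01, -5.69906709e-06,
        9.29832145e-01, -1.39766998e-03]), 'joint_efforts': array([ 3.48663367e-01, -4.51470673e+01, -2.43556434e+01,  5.38678688e-02,
       -9.14869700e-01, -3.07610433e-03]), 'tcp_pos': array([ 502.6874338 , -251.14243581,  144.38757388]), 'orientation': array([-2.40620772e+00, -2.01808632e+00,  4.40554740e-04]), 'force': array([ 1.33164011,  0.0632057 , -0.33889845]), 'torque': array([-0.04567829, -0.08356469, -0.02272807]), 'grasp_force': 19.999712705612183, 'grip_width': 8.581090755800785}
```

View pics/w1blk.png

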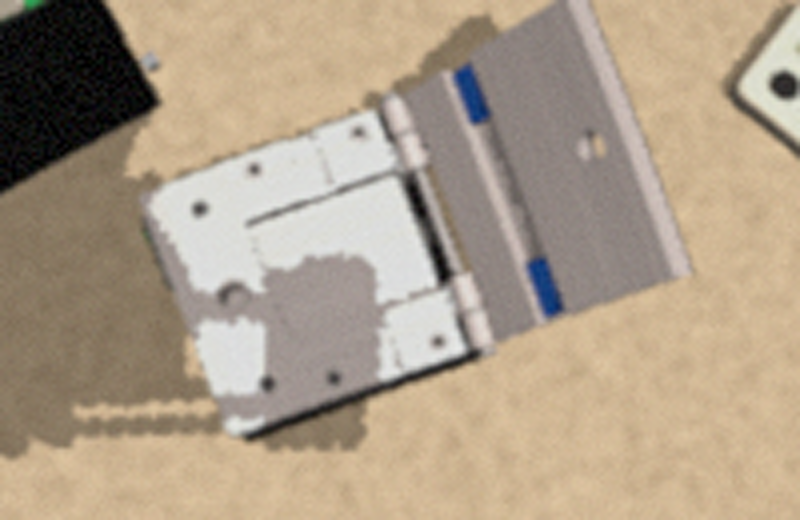

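The enlarged block view shows the parting face with its front edge at left and the pin hole at (232,294). The finger bay is in the middle, the hinge runs from (400,110) to (480,330), and the open cover with its hole at (590,145) is at right. The corner of the black instrument is at (155,100).

>>> send_rows(
  moves=[0.5, 2.58, -0.85, -1.83, 0, 0.5, 2.58, -0.85, -1.83, 0, 0.5, 2.58, -0.85, -1.83, 0, 0.5, 2.58, -0.85, -1.83, 0, 0.5, 2.58, -0.85, -1.83, 0],
)

```text
clock: 6.53
tcp_pos: [482.8, -115.7, 234.4]
orientation: [-2.406, -2.017, 0.001]
force: [0.8, 0.5, -0.2]
grip_width: 9.0
grasp_force: 20.0
```

>>> send_rows(
  moves=[0.5, 2.58, -0.85, -1.83, 0, 0.5, 0, 0, 0, 0, 0.5, 0, 0, 0, 0, 0.5, 0, 0, 0, 0],
)

```text
clock: 6.87
tcp_pos: [479.6, -90.4, 251.9]
orientation: [-2.406, -2.019, 0.001]
force: [-0.4, 0.3, -1.4]
grip_width: 8.9
grasp_force: 20.0
```

Run:
```python
from h import *
s=bot.get_state();print(s["clock"],s["tcp_pos"],s["grip_width"]);c=snap("w5")
a=dict(np.load("w1.npz"))
for n,u,v in(("hole",232,294),("FL",145,195),("FR",235,437),("HL",380,112),("HR",472,352)): print(n,wonz(a,230+u/4,v/4,30).round(1))
```

```text
6.8667 [479.63903793 -90.35802448 251.86314949] 8.945828450245651
hole [456.4  14.1  30. ]
FL [432.8  59.8  30. ]
FR [445.8 -39.2  30. ]
HL [524.8  71.7  30. ]
HR [538.8 -26.2  30. ]
```

View pics/w5.png

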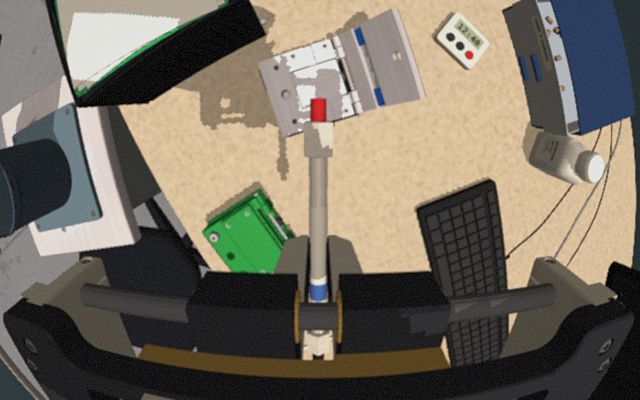

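This view has the column held centrally between the fingers, its red tip at (318,108) pointing at the block, which is at (310,85) with its cover at (380,60). I'll turn to the block's heading and look again from the front-left.

>>> send_rows(
  moves=[0.5, 0, 0, 0, -0.1, 0.5, 0, 0, 0, -0.1, 0.5, 0, 0, 0, -0.1, 0.5, 1.65, -1.2, 0.9, 0, 0.5, 1.65, -1.2, 0.9, 0],
)

```text
clock: 7.33
tcp_pos: [452.0, -61.9, 233.0]
orientation: [-2.08, -2.352, 0.001]
force: [-0.2, 0.1, -0.9]
grip_width: 9.0
grasp_force: 20.0
```

>>> send_rows(
  moves=[0.5, 1.65, -1.2, 0.9, 0, 0.5, 1.65, -1.2, 0.9, 0, 0.5, 0, 0, 0, 0, 0.5, 0, 0, 0, 0],
)

```text
clock: 7.67
tcp_pos: [423.3, -31.0, 215.3]
orientation: [-2.077, -2.354, 0.002]
force: [0.5, 0.2, -0.8]
grip_width: 8.6
grasp_force: 20.0
```

Run:
```python
from h import *
s=bot.get_state();R=Rn.from_rotvec(s["orientation"]).as_matrix();print(s["clock"],s["tcp_pos"],np.degrees(np.arctan2(R[1,0],R[0,0])));c=snap("w6")
im=c["pixels"][20:220,250:480][:,:,::-1]
o=[wonz(c,0,0,0)]
cv2.imwrite("pics/w6b.png",cv2.resize(im,None,fx=3,fy=3,interpolation=cv2.INTER_CUBIC))
```

```text
7.6667 [423.26834738 -31.04492183 215.3220648 ] 97.14153595208937
```

View pics/w6b.png

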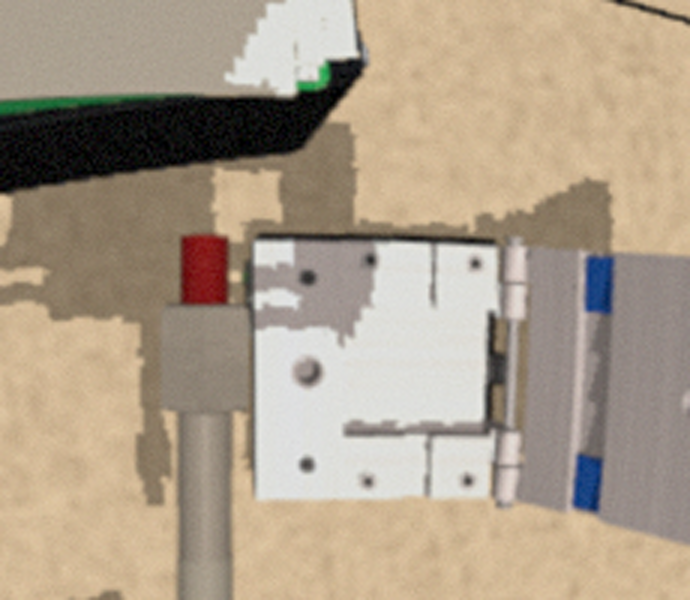

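The block shows clearly in crop pixels: pin hole (308,370), thumbscrew holes (308,277) and (306,464), front corners (254,238) and (256,498), and groove walls near u=430. The held column is at left (u about 205), and the instrument corner is at (360,60).

Run:
```python
from h import *
a=dict(np.load("w1.npz"));b=dict(np.load("w5.npz"));c=dict(np.load("w6.npz"))
def spot(c,u,v,r=6):
    g=cv2.cvtColor(c["pixels"],cv2.COLOR_RGB2GRAY).astype(float);u0,v0=int(round(u)),int(round(v));p=g[v0-r:v0+r+1,u0-r:u0+r+1];w=np.clip(np.median(p)-15-p,0,None)
    vv,uu=np.mgrid[-r:r+1,-r:r+1];w=w*(np.hypot(uu,vv)<=r);return u0+(w*uu).sum()/w.sum(),v0+(w*vv).sum()/w.sum()
q=lambda u,v:(250+(u-1)/3,20+(v-1)/3)
H=spot(c,*q(308,370),7);A=spot(c,*q(308,277),4);B=spot(c,*q(306,464),4)
print("px",H,A,B); P=[wonz(c,*x,30) for x in(H,A,B)];print([p.round(1) for p in P])
H1=spot(a,288,73.5,5);print(H1,[np.round(x,1) for x in meet(wray(a,*H1),wray(c,*H))])
yax=(P[1]-P[2])[:2];print("AB",np.linalg.norm(yax),np.degrees(np.arctan2(yax[1],yax[0])))
for n,x in(("S1",(371,260)),("S2",(476,264)),("S3",(368,481)),("S4",(468,480)),("FL",(254,238)),("FR",(256,498)),("HL",(497,243)),("HR",(491,498)),("g1",(433,275)),("g2",(428,465)),("bay1",(345,430)),("bay2",(487,430))):
    uv=q(*x); uv=spot(c,*uv,4) if n[0]=="S" else uv; print(n,wonz(c,*uv,30).round(1))
print("box corner",wonz(c,*q(362,58),160).round(),wonz(c,*q(300,150),5).round(), wonz(c,*q(355,0),160).round())
m=c["mtx"]
def dp(u,v):
    u,v=q(u,v);o,d=wray(c,u,v);return (o+d*c["depth"][int(round(v)),int(round(u))]/(c["T"][:3,2]@d)).round(1)
for x in((335,330),(420,340),(280,440),(420,265),(424,470),(428,470),(435,470),(450,470),(432,275),(425,275),(415,275),(560,400),(600,350),(680,400),(688,400),(362,40),(330,80)):print(x,dp(*x))
```

```text
px (np.float64(352.7481872116019), np.float64(144.04724236431554)) (np.float64(352.16899097621), np.float64(112.13207547169812)) (np.float64(351.88185443668993), np.float64(174.4456630109671))
[array([457.1,  14. ,  30. ]), array([451.3,  50.1,  30. ]), array([461.3, -21.5,  30. ])]
(np.float64(286.43470149253733), np.float64(72.83208955223881)) [array([455.4,  14.7,  39.9]), np.float64(1.0)]
AB 72.29402906991308 97.96314727339086
S1 [473.7  60.4  30. ]
S2 [514.9  66.1  30. ]
S3 [486.2 -25.   30. ]
S4 [526.8 -19.1  30. ]
FL [429.4  62.2  30. ]
FR [443.6 -37.4  30. ]
HL [522.5  75.6  30. ]
HR [538.2 -25.   30. ]
g1 [499.   58.7  30. ]
g2 [509.4 -15.2  30. ]
bay1 [474.1  -6.   30. ]
bay2 [531.    2.2  30. ]
box corner [443. 105. 160.] [444. 101.   5.] [440. 120. 160.]
(335, 330) [464.3  31.8  31.1]
(420, 340) [500.3  32.5  19.8]
(280, 440) [449.4 -12.9  31.8]
(420, 265) [494.4  61.8  25.6]
(424, 470) [508.9 -18.   27.3]
(428, 470) [510.3 -17.6  28.1]
(435, 470) [512.5 -16.7  30.4]
(450, 470) [518.7 -15.9  30.3]
(432, 275) [499.3  58.7  27.3]
(425, 275) [496.9  58.2  25.7]
(415, 275) [493.1  57.6  25.2]
(560, 400) [552.   20.5  48.4]
(600, 350) [560.2  42.5  58.7]
(680, 400) [579.8  32.1  91.2]
(688, 400) [584.   32.5  89.5]
(362, 40) [442.7 109.9 160.2]
(330, 80) [436.6  99.2 157. ]
```

Run:
```python
from h import *
c=dict(np.load("w6.npz"));q=lambda u,v:(250+(u-1)/3,20+(v-1)/3)
T=np.eye(4);T=c["T"]@np.linalg.inv(c["tool_from_camera"]);z=T[2,3]+5.5
for u,v in((180,560),(232,560),(180,450),(229,450),(182,270),(228,270),(205,236),(163,360),(250,360)):
    p=wonz(c,*q(u,v),z);print((u,v),(T[:3,:3].T@(p-T[:3,3])).round(1))
M=np.array([500.6,20.4,0]);a=np.radians(98);s=bot.get_state();x=np.array([np.cos(a),np.sin(a),0]);y=np.array([np.sin(a),-np.cos(a),0])
d=M-s["tcp_pos"];print("tool shift to mid",d@x,d@y,s["tcp_pos"])
```

```text
(180, 560) [28.6 -4.8 -5.5]
(232, 560) [28.6  4.7 -5.5]
(180, 450) [49.  -4.7 -5.4]
(229, 450) [49.   4.  -5.5]
(182, 270) [80.7 -4.2 -5.4]
(228, 270) [80.7  3.7 -5.4]
(205, 236) [86.6 -0.3 -5.4]
(163, 360) [65.  -7.5 -5.4]
(250, 360) [65.   7.5 -5.5]
tool shift to mid 40.89483576025834 82.75029823108383 [424.34648309 -31.61346564 215.99396732]
```

>>> send_rows(
  moves=[0.5, 1.37, 2.75, 0, -0.015, 0.5, 1.38, 2.75, 0, 0, 0.5, 1.38, 2.75, 0, 0, 0.5, 0, 0, 3.5, 0, 0.5, 0, 0, 3.5, 0],
)

```text
clock: 8.13
tcp_pos: [505.2, 20.5, 147.3]
orientation: [2.056, 2.367, 0.006]
force: [-0.3, -0.1, -1.6]
grip_width: 9.0
grasp_force: 20.0
```

>>> send_rows(
  moves=[0.5, 0, 0, 3.5, 0, 0.5, 0, 0, 3.0, 0, 0.5, 0, 0, 0, 0, 0.5, 0, 0, 0, 0, 0.5, 0, 0, 0, 0],
)

```text
clock: 8.55
tcp_pos: [502.2, 20.3, 82.8]
orientation: [2.06, 2.369, 0.002]
force: [0.1, 0.5, -1.1]
grip_width: 8.9
grasp_force: 20.0
```

```bash
cat >> h.py <<'E'
def go(M,yaw):
    s=bot.get_state();R=Rn.from_rotvec(s["orientation"]).as_matrix();print(s["clock"],s["tcp_pos"].round(1),"yaw",np.degrees(np.arctan2(R[1,0],R[0,0])).round(2),"F",s["force"].round(1),s["grip_width"].round(1),s["grasp_force"])
    print("tool shift",(R.T@(np.array(M)-s["tcp_pos"])).round(1),"turn",np.round(np.arctan2(R[1,0],R[0,0])-np.radians(yaw),3))
E
python3 - <<'E'
from h import *
go([500.55,20.8,26.5],98)
E
```

```text
Traceback (most recent call last):
  File "h.py", line 30, in go
    s=bot.get_state();R=Rn.from_rotvec(s["orientation"]).as_matrix();print(s["clock"],s["tcp_pos"].round(1),"yaw",np.degrees(np.arctan2(R[1,0],R[0,0])).round(2),"F",s["force"].round(1),s["grip_width"].round(1),s["grasp_force"])
                                                                                                                                                                                         ^^^^^^^^^^^^^^^^^^^^^
AttributeError: 'float' object has no attribute 'round'
```

```bash
sed -i 's/s\["grip_width"\].round(1)/s["grip_width"]/' h.py
cat >> h.py <<'E'
def proj(c,X):
    p=c["T"][:3,:3].T@(np.array(X)-c["T"][:3,3]);r=np.hypot(p[0],p[1]);k=np.arctan2(r,p[2])/r*c["mtx"][0,0];return c["mtx"][0,2]+k*p[0],c["mtx"][1,2]+k*p[1]
def spot(c,u,v,r=6):
    g=cv2.cvtColor(c["pixels"],cv2.COLOR_RGB2GRAY).astype(float);u0,v0=int(round(u)),int(round(v));p=g[v0-r:v0+r+1,u0-r:u0+r+1];w=np.clip(np.median(p)-15-p,0,None)
    vv,uu=np.mgrid[-r:r+1,-r:r+1];w=w*(np.hypot(uu,vv)<=r);return u0+(w*uu).sum()/w.sum(),v0+(w*vv).sum()/w.sum()
E
python3 - <<'E'
from h import *
go([500.55,20.8,26.5],98)
c=snap("w7")
e=np.array([np.cos(np.radians(8)),np.sin(np.radians(8))]);f=np.array([-e[1],e[0]]);M=np.array([500.6,20.4])
for x,y in((-44,0),(-44,36),(-44,-36)):
    X=[*(M+e*x+f*y),30];p=proj(c,X);s=spot(c,*p,8 if y==0 else 6);print(np.round(p,1),np.round(s,1),wonz(c,*s,30).round(1),np.round(X,1))
p=proj(c,[*(M-e*44),30]);u,v=map(int,p);im=c["pixels"][max(0,v-100):v+110,u-80:u+190][:,:,::-1];print(u,v)
cv2.imwrite("pics/w7b.png",cv2.resize(im,None,fx=2.8,fy=2.8,interpolation=cv2.INTER_CUBIC))
E
```

```text
8.55 [502.2  20.3  82.8] yaw 97.97 F [ 0.1  0.5 -1.1] 8.905909938283571 19.99995857477188
tool shift [ 0.7 -1.7 56.3] turn -0.0
[258.5 217.5] [257.6 216.6] [456.3  14.8  30. ] [457.   14.3  30. ]
[255.9 171.3] [254.7 170.8] [451.1  50.1  30. ] [452.   49.9  30. ]
[261.7 259.1] [260.5 259.1] [461.1 -21.5  30. ] [462.  -21.4  30. ]
258 217
```

View pics/w7b.png

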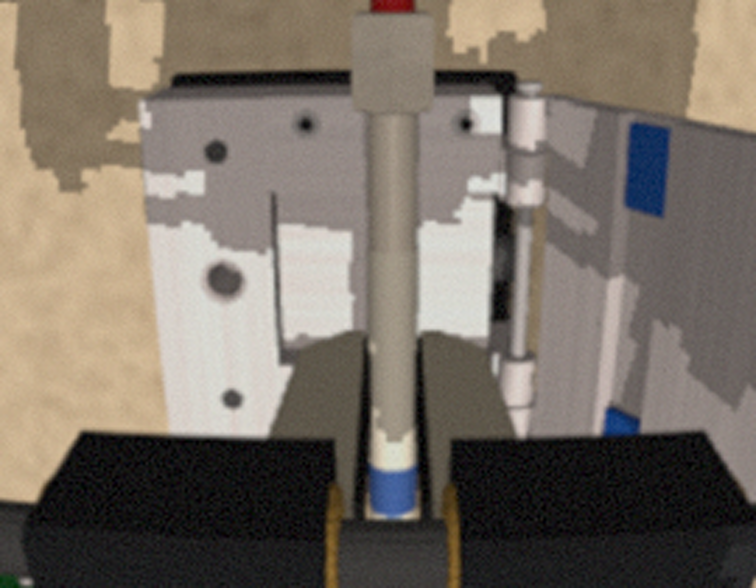

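From this close view the column is held in line with the block just above the groove. Crop pixels: pin hole (224,280), thumbscrew holes (216,152) and (232,399), face screws (306,124) and (467,124). The column fitting is past the block's far end.

>>> send_rows(
  moves=[0.5, 0.09, -0.21, 1.4, 0, 0.5, 0, 0, 1.4, 0, 0.5, 0, 0, 1.4, 0, 0.5, 0, 0, 0, 0, 0.5, 0, 0, 0, 0],
)

```text
clock: 9.02
tcp_pos: [499.2, 21.6, 40.9]
orientation: [2.06, 2.37, 0.002]
force: [0.2, -0.5, -1.8]
grip_width: 8.9
grasp_force: 20.0
```

Run:
```python
from h import *
c=dict(np.load("w7.npz"))
A=spot(c,287.3,161.3,5);B=spot(c,344.8,161.3,4);print(A,B,wonz(c,*A,30),wonz(c,*B,30),(wonz(c,*A,30)+wonz(c,*B,30))/2, np.array([500,20.5])+43*np.array([-.139,.99]))
c=snap("w8")
e=np.array([np.cos(np.radians(8)),np.sin(np.radians(8))]);f=np.array([-e[1],e[0]]);M=np.array([500,20.5])
for x,y in((-44,0),(-44,36),(-44,-36),(-21,43),(21,43)):
    X=[*(M+e*x+f*y),30];p=proj(c,X);s=spot(c,*p,12 if y==0 else 6);print(np.round(p,1),np.round(s,1),wonz(c,*s,30).round(1),np.round(X,1))
go([499.95,20.9,26.5],98)
```

```text
(np.float64(286.76026272577997), np.float64(161.059934318555)) (np.float64(343.7596566523605), np.float64(160.92381974248926)) [473.80193211  60.33565495  30.        ] [514.40786319  66.06653696  30.        ] [494.10489765  63.20109596  30.        ] [494.023  63.07 ]
[250.6 242.3] [250.8 240.6] [456.5  15.6  30. ] [456.4  14.4  30. ]
[246.4 187.9] [245.8 187.4] [451.   50.2  30. ] [451.4  50.   30. ]
[255.4 289.2] [256. 290.] [461.9 -21.9  30. ] [461.4 -21.3  30. ]
[283.8 176.2] [284.8 176. ] [473.8  60.4  30. ] [473.2  60.2  30. ]
[355.  176.2] [354.6 176.1] [514.6  66.   30. ] [514.8  66.   30. ]
9.0667 [499.6  21.5  41.2] yaw 98.02 F [ 0.3  0.2 -0.1] 9.023837911932953 19.999983608722687
tool shift [-0.7  0.2 14.7] turn 0.0
```

>>> send_rows(
  moves=[0.5, -0.07, 0.03, 0.4, 0, 0.5, 0, 0, 0.4, 0, 0.5, 0, 0, 0.35, 0, 0.5, 0, 0, 0, 0, 0.5, 0, 0, 0, 0],
)

```text
clock: 9.48
tcp_pos: [498.4, 21.2, 27.8]
orientation: [-2.06, -2.371, 0.0]
force: [0.4, 0.5, -1.4]
grip_width: 8.6
grasp_force: 20.0
```

Run:
```python
from h import *
go([500.05,20.9,26.5],98)
```

```text
9.4833 [498.4  21.2  27.8] yaw 98.02 F [ 0.4  0.5 -1.4] 8.635326818564868 19.99996393918991
tool shift [-0.6  1.6  1.3] turn 0.0
```

>>> send_rows(
  moves=[0.5, -0.05, 0.16, 0, 0, 0.5, 0, 0, 0, 0, 0.5, 0, 0, 0, 0],
)

```text
clock: 9.73
tcp_pos: [500.4, 20.9, 28.0]
orientation: [2.06, 2.371, 0.0]
force: [-0.1, -0.1, 0.0]
grip_width: 9.0
grasp_force: 20.0
```

Run:
```python
from h import *
go([500.05,20.9,26.5],98)
```

```text
9.7333 [500.4  20.9  28. ] yaw 98.02 F [-0.1 -0.1  0. ] 8.95742513420356 19.999874532222748
tool shift [ 0.1 -0.4  1.5] turn 0.0
```

>>> send_rows(
  moves=[0.5, 0, -0.02, 0.1, 0, 0.5, 0, 0, 0.1, 0, 0.5, 0, 0, 0.1, 0, 0.5, 0, 0, 0, 0, 0.5, 0, 0, 0, 0],
)

```text
clock: 10.15
tcp_pos: [499.9, 20.9, 24.8]
orientation: [-2.06, -2.371, 0.0]
force: [1.0, 0.1, -0.2]
grip_width: 9.1
grasp_force: 20.0
```

Run:
```python
from h import *
go([500.05,20.9,24.5],98)
```

```text
10.15 [499.9  20.9  24.8] yaw 98.02 F [ 1.   0.1 -0.2] 9.110546843853909 19.99995857477188
tool shift [-0.   0.2  0.3] turn 0.0
```

>>> send_rows(
  moves=[1.8, 0, 0, 0, 0, 1.8, 0, 0, 0, 0, 1.8, 0, 0, 0, 0, 1.8, 0, 0, 0, 0, 1.8, 0, 0, 0, 0],
)

```text
clock: 10.57
tcp_pos: [500.1, 20.9, 25.0]
orientation: [2.061, 2.371, 0.0]
force: [-0.2, 0.0, -1.0]
grip_width: 18.2
grasp_force: 0.0
```

>>> send_rows(
  moves=[1.8, 0, 0, -1, 0, 1.8, 0, 0, -2, 0, 1.8, 0, 0, -3, 0, 1.8, 0, 0, -3, 0, 1.8, 0, 0, -3, 0],
)

```text
clock: 10.98
tcp_pos: [499.6, 21.0, 146.9]
orientation: [-2.061, -2.371, 0.0]
force: [0.6, -0.1, 0.6]
grip_width: 18.0
grasp_force: 0.0
```

>>> send_rows(
  moves=[1.8, 0, 0, -2, 0, 1.8, 0, 0, 0, 0, 1.8, 0, 0, 0, 0],
)

```text
clock: 11.23
tcp_pos: [500.8, 20.8, 166.8]
orientation: [2.058, 2.369, 0.003]
force: [-0.0, 0.2, -0.3]
grip_width: 17.7
grasp_force: 0.0
```

Run:
```python
from h import *
go([500.05,20.9,24.5],98)
c=snap("w9");L=cv2.cvtColor(c["pixels"],cv2.COLOR_RGB2LAB)
e=np.array([np.cos(np.radians(8)),np.sin(np.radians(8))]);f=np.array([-e[1],e[0]]);M=np.array([500.1,20.5])
p=c["pixels"].astype(int);red=(p[...,0]>p[...,1]+60)&(p[...,0]>p[...,2]+60);red[:, :250]=0;red[:,400:]=0;red[230:]=0
v,u=np.nonzero(red);P=np.array([wonz(c,a,b,30)[:2] for a,b in zip(u,v)])-M;print("red n",len(u),"blockx",(P@e).min(),(P@e).max(),"blocky",(P@f).min(),(P@f).max())
# depth cloud in block frame: column & cover
vv,uu=np.mgrid[0:230:1,150:500:1]
Q=[]
for a,b in zip(uu.ravel(),vv.ravel()):
    D=c["depth"][b,a]
    if D>0:
        o,d=wray(c,a,b);Q.append(o+d*D/(c["T"][:3,2]@d))
Q=np.array(Q);B=np.c_[(Q[:,:2]-M)@e,(Q[:,:2]-M)@f,Q[:,2]];np.save("B9.npy",B)
for lo,hi in((27,48),(-20,20),(50,57),(58,84)):
    k=(B[:,1]>lo)&(B[:,1]<hi)&(abs(B[:,0])<12)&(B[:,2]>31)&(B[:,2]<42);print(lo,hi,k.sum(),B[k].mean(0).round(1),B[k][:,0].min().round(1),B[k][:,0].max().round(1),np.percentile(B[k][:,2],95).round(1) if k.sum() else 0)
k=(B[:,0]>38)&(B[:,0]<130)&(abs(B[:,1])<45)&(B[:,2]>35);print("cover z max",np.percentile(B[k],[1,50,99],axis=0).round(1),np.polyfit(B[k][:,0],B[k][:,2],1))
```

```text
11.2333 [500.8  20.8 166.8] yaw 98.03 F [-0.   0.2 -0.3] 17.722635674341085 0.0
tool shift [  0.4  -1.3 142.3] turn 0.0
red n 65 blockx -2.8126726595325846 2.022078915777004 blocky 76.45738835055383 86.25568297137234
27 48 305 [-0.4 37.7 33.5] -11.8 11.9 36.0
-20 20 387 [-0.5  0.3 34.8] -5.1 4.1 36.4
50 57 70 [-0.4 53.3 34.5] -4.8 4.0 36.0
58 84 345 [-0.8 69.5 36.2] -7.6 5.8 39.3
cover z max [[ 39.8 -34.4  36.3]
 [ 70.   11.9  76.6]
 [100.2  44.4 107.3]] [  1.32869616 -18.37542341]
```

Column is down in the groove, centred within a millimetre and let go. Next I go behind the cover with closed fingers.

>>> send_rows(
  moves=[0, 0, 3.2, 0, 0, 0, 0, 3.2, 0, 0, 0, 0, 3.2, 0, 0, 0, 0, 3.3, 0, 0, 0, 0, 0, 0, 0],
)

```text
clock: 11.7
tcp_pos: [631.5, 39.3, 161.8]
orientation: [-2.06, -2.371, -0.0]
force: [0.3, -0.9, -0.4]
grip_width: 1.2
grasp_force: 0.0
```

>>> send_rows(
  moves=[0, 0, 0, 2.7, 0, 0, 0, 0, 2.7, 0, 0, 0, 0, 2.7, 0, 0, 0, 0, 0, 0, 0, 0, 0, 0, 0],
)

```text
clock: 12.12
tcp_pos: [625.2, 39.1, 81.4]
orientation: [-2.057, -2.367, 0.006]
force: [0.9, 0.2, -0.7]
grip_width: 0.6
grasp_force: 0.0
```

>>> send_rows(
  moves=[0, 0, -1, 0, 0, 0, 0, -1, 0, 0, 0, 0, -1, 0, 0, 0, 0, -1, 0, 0, 0, 0, -1, 0, 0],
)

```text
clock: 12.53
tcp_pos: [580.1, 31.6, 87.0]
orientation: [2.057, 2.368, 0.005]
force: [2.0, 0.1, 0.0]
grip_width: 0.4
grasp_force: 0.6
```

Run:
```python
from h import *
go([500.1+45*.99,20.5+45*.139,85],98)
```

```text
12.5333 [580.1  31.6  87. ] yaw 98.02 F [2.  0.1 0. ] 0.4073568547718331 0.6278327770996839
tool shift [  0.1 -35.8   1.8] turn 0.0
```

>>> send_rows(
  moves=[0, 0, -1, 0, 0, 0, 0, -1, 0, 0, 0, 0, -1, 0, 0, 0, 0, -0.8, 0, 0, 0, 0, 0, 0, 0],
)

```text
clock: 12.95
tcp_pos: [541.2, 26.4, 87.2]
orientation: [2.058, 2.368, 0.004]
force: [0.3, -0.2, 0.4]
grip_width: 0.7
grasp_force: 0.0
```

>>> send_rows(
  moves=[0, 0, -0.5, 0, 0, 0, 0, -0.5, 0, 0, 0, 0, -0.5, 0, 0, 0, 0, 0, 0, 0, 0, 0, 0, 0, 0],
)

```text
clock: 13.37
tcp_pos: [525.4, 24.5, 83.8]
orientation: [-2.06, -2.371, 0.0]
force: [0.8, -0.1, -0.1]
grip_width: 0.6
grasp_force: 0.0
```

Run:
```python
from h import *
go([500.1+45*.99,20.5+45*.139,85],98)
t=bot.camera("top");P=cloud(t).reshape(-1,3);e=np.array([.9903,.1392]);f=np.array([-.1392,.9903]);M=np.array([500.1,20.5])
B=np.c_[(P[:,:2]-M)@e,(P[:,:2]-M)@f,P[:,2]];k=(abs(B[:,1])<48)&(B[:,0]>-75)&(B[:,0]<110)&(B[:,2]>20)&(B[:,2]<140)
print(B[k][np.argsort(B[k][:,0])][::12].round(0).tolist())
```

```text
13.3667 [525.4  24.5  83.8] yaw 98.01 F [ 0.8 -0.1 -0.1] 0.5884690158309356 0.0
tool shift [-0.5 19.4 -1.2] turn 0.0
[[-68.0, 17.0, 34.0], [-65.0, -42.0, 24.0], [-63.0, 0.0, 29.0], [-61.0, -10.0, 28.0], [-59.0, -43.0, 30.0], [-53.0, 44.0, 56.0], [-45.0, 46.0, 46.0], [-32.0, 45.0, 47.0], [-25.0, 5.0, 53.0], [-23.0, -2.0, 54.0], [-21.0, -6.0, 56.0], [-18.0, 36.0, 57.0], [-16.0, -16.0, 55.0], [-14.0, 42.0, 51.0], [-11.0, -7.0, 53.0], [-7.0, 44.0, 50.0], [2.0, 37.0, 48.0], [17.0, 48.0, 47.0], [34.0, 46.0, 40.0]]
```

>>> send_rows(
  moves=[0, 0, 0, -3.5, 0, 0, 0, 0, -4, 0, 0, 0, 0, -4, 0, 0, 0, 0, -4, 0, 0, 3.4, -0.3, 0, 0],
)

```text
clock: 13.83
tcp_pos: [524.0, 53.6, 247.2]
orientation: [2.057, 2.356, 0.011]
force: [2.6, 1.1, 0.4]
grip_width: 0.4
grasp_force: 0.0
```

>>> send_rows(
  moves=[4, 3.4, -0.3, 0, 0, 4, 3.4, -0.3, 0, 0, 4, 3.4, -0.3, 0, 0, 4, 3.4, -0.3, 0, 0, 4, 3.4, -0.3, 0, 0],
)

```text
clock: 14.25
tcp_pos: [479.1, 225.6, 238.9]
orientation: [2.061, 2.371, 0.0]
force: [0.5, 0.5, -1.1]
grip_width: 28.9
grasp_force: 0.0
```

>>> send_rows(
  moves=[6, 3.4, -0.3, 0, 0, 6, 0, 0, 0, 0.12, 6, 0, 0, 0, 0.12, 6, 0, 0, 0, 0.12, 6, 0, 0, 0, 0.12],
)

```text
clock: 14.67
tcp_pos: [471.7, 257.9, 238.6]
orientation: [-2.57, -1.807, 0.001]
force: [0.1, -0.0, 0.1]
grip_width: 59.0
grasp_force: 0.0
```

>>> send_rows(
  moves=[6, 0, 0, 0, 0.12, 6, 0, 0, 0, 0.12, 6, 0, 0, 0, 0.12, 6, 0, 0, 0, 0.12, 6, 0, 0, 0, 0.12],
)

```text
clock: 15.08
tcp_pos: [471.9, 257.4, 238.7]
orientation: [-2.989, -0.966, 0.001]
force: [0.1, -0.3, -0.2]
grip_width: 60.4
grasp_force: 0.0
```

>>> send_rows(
  moves=[6, 0, 0, 0, 0.12, 6, 0, 0, 0, 0.12, 6, 0, 0, 0, 0.12, 6, 0, 0, 0, 0.12, 6, 0, 0, 0, 0.12],
)

```text
clock: 15.5
tcp_pos: [471.9, 257.4, 238.7]
orientation: [3.141, 0.039, -0.001]
force: [-0.4, -0.7, -0.3]
grip_width: 59.8
grasp_force: 0.0
```

>>> send_rows(
  moves=[6, 0, 0, 0, 0.03, 6, 0, 0, 0, 0, 6, 0, 0, 0, 0],
)

```text
clock: 15.75
tcp_pos: [471.8, 257.3, 238.7]
orientation: [3.142, 0.004, -0.001]
force: [0.4, -0.2, -0.5]
grip_width: 60.1
grasp_force: 0.0
```

```bash
cat >> h.py <<'E'
def redblob(c,box=(0,0,640,400)):
    p=c["pixels"].astype(int);m=((p[...,0]>p[...,1]+60)&(p[...,0]>p[...,2]+60)).astype(np.uint8);k=np.zeros_like(m);k[box[1]:box[3],box[0]:box[2]]=1
    n,l,st,ce=cv2.connectedComponentsWithStats(m*k);i=np.argsort(-st[1:,4])[:3]+1;return [(ce[j].round(1),st[j].tolist()) for j in i]
E
python3 - <<'E'
from h import *
go([516,256,50],0);c=snap("w10")
for ce,st in redblob(c):
    print(ce,st,wonz(c,*ce,76).round(1))
m=c["mtx"]
ce=redblob(c)[0][0];u,v=map(int,ce)
for dv in range(-20,21,4):
    o,d=wray(c,u,v+dv);print((o+d*c["depth"][v+dv,u]/(c["T"][:3,2]@d)).round(1),c["pixels"][v+dv,u])
t=bot.camera("top");P=cloud(t).reshape(-1,3);e=np.array([.9903,.1392]);f=np.array([-.1392,.9903]);M=np.array([500.1,20.5])
B=np.c_[(P[:,:2]-M)@e,(P[:,:2]-M)@f,P[:,2]];k=(abs(B[:,1])<48)&(B[:,0]>-75)&(B[:,0]<60)&(B[:,2]>20)&(B[:,2]<140)
print(B[k][np.argsort(B[k][:,0])][::25].round(0).tolist())
E
```

```text
15.75 [471.8 257.3 238.7] yaw 0.13 F [ 0.4 -0.2 -0.5] 60.12507703763923 0.0
tool shift [ 44.2   1.4 188.7] turn 0.002
[310.8 136.1] [302, 127, 19, 19, 272] [522.4 265.1  76. ]
[439.9 162.5] [436, 160, 9, 6, 51] [496.2 118.9  76. ]
[479.1   4.7] [476, 1, 8, 8, 49] [688.7  70.7  76. ]
[542.5 267.1  23.3] [136 134 125]
[537.7 267.1  26.2] [136 131 121]
[532.7 267.1  25.5] [140 137 126]
[531.  265.9  75. ] [181  31  28]
[526.9 265.9  76.8] [225  42  34]
[522.5 265.9  75.8] [223  44  35]
[518.3 265.9  76.8] [221  39  34]
[513.9 265.9  76. ] [209  42  37]
[502.9 267.2  25. ] [134 132 124]
[498.  267.2  25.1] [131 127 117]
[489.2 267.7   1.2] [207 184 149]
[[-70.0, 41.0, 22.0], [-65.0, 7.0, 29.0], [-63.0, 23.0, 26.0], [-61.0, 3.0, 49.0], [-58.0, 16.0, 39.0], [-56.0, 12.0, 41.0], [-53.0, -33.0, 53.0], [-51.0, 5.0, 45.0], [-47.0, -15.0, 48.0], [-44.0, -19.0, 46.0], [-42.0, -25.0, 42.0], [-39.0, 42.0, 42.0], [-36.0, 16.0, 43.0], [-33.0, 35.0, 42.0], [-31.0, 32.0, 43.0], [-28.0, 25.0, 36.0], [-25.0, 1.0, 46.0], [-23.0, 24.0, 54.0], [-20.0, -6.0, 51.0], [-18.0, 10.0, 47.0], [-15.0, -16.0, 50.0], [-12.0, -43.0, 50.0], [-9.0, 48.0, 51.0], [-7.0, -8.0, 43.0], [-4.0, 15.0, 46.0], [-1.0, 11.0, 48.0], [2.0, 30.0, 47.0], [4.0, -19.0, 52.0], [7.0, -22.0, 52.0], [10.0, -29.0, 45.0], [12.0, -10.0, 46.0], [15.0, 12.0, 49.0], [18.0, -44.0, 43.0], [21.0, 2.0, 46.0], [23.0, 24.0, 49.0], [29.0, -26.0, 31.0], [33.0, 0.0, 28.0], [36.0, -27.0, 26.0]]
```

View pics/w10.png

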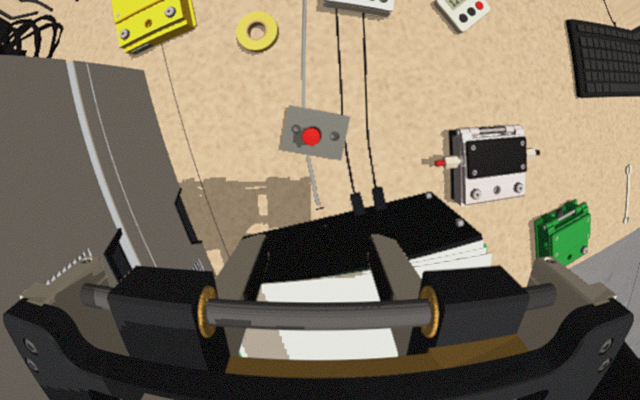

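The cover is down over the column, with the block at (490,165) and the red fitting clear at (440,162). The pin's knob is at (311,136) on its stand; the black instrument edge runs from (250,235) to (490,255), and a tall cabinet is at left.

Run:
```python
from h import *
c=dict(np.load("w10.npz"))
for u,v in((300,232),(340,215),(380,205),(430,193),(480,230),(485,245),(250,245),(145,80),(120,75),(170,150),(180,195),(195,235),(60,100),(40,70)):
    o,d=wray(c,u,v);print((u,v),(o+d*c["depth"][v,u]/(c["T"][:3,2]@d)).round(0),c["pixels"][v,u])
vv,uu=np.nonzero(c["depth"]>0);Q=[]
for a,b in zip(uu[::3],vv[::3]):
    o,d=wray(c,a,b);Q.append(o+d*c["depth"][b,a]/(c["T"][:3,2]@d))
Q=np.array(Q);k=(Q[:,2]>105)&(Q[:,2]<230);Q=Q[k]
for y in range(80,460,20):
    s=(abs(Q[:,1]-y)<10)&(Q[:,0]>300)&(Q[:,0]<700)
    if s.sum()>3:print(y,s.sum(),Q[s][:,0].max().round(),Q[s][np.argmax(Q[s][:,0]),2].round())
```

```text
(300, 232) [399. 280.  43.] [19 18 12]
(340, 215) [412. 228.  16.] [14 15 13]
(380, 205) [434. 179.  39.] [23 28 30]
(430, 193) [443. 104.  15.] [105 104 108]
(480, 230) [380.   4.   1.] [216 189 152]
(485, 245) [433.  97. 164.] [ 56 169  86]
(250, 245) [481. 295. 255.] [100  93  77]
(145, 80) [605. 498.  10.] [108 100  91]
(120, 75) [609. 498.  72.] [98 90 82]
(170, 150) [502. 468.  -1.] [219 194 153]
(180, 195) [436. 458.   0.] [116  99  81]
(195, 235) [378. 437.  11.] [67 56 45]
(60, 100) [579. 491. 187.] [100  94  83]
(40, 70) [608. 498. 206.] [99 93 84]
100 182 446.0 134.0
120 357 448.0 132.0
140 329 437.0 124.0
160 317 432.0 119.0
180 218 427.0 158.0
200 251 418.0 106.0
220 615 417.0 120.0
240 582 412.0 151.0
260 553 409.0 169.0
280 512 406.0 171.0
300 456 403.0 171.0
320 206 394.0 171.0
340 55 342.0 169.0
440 630 449.0 165.0
```

>>> send_rows(
  moves=[6, 2.5, -0.43, 3.2, 0, 6, 2.5, -0.42, 3.2, 0, 6, 0, 0, 3.2, 0, 6, 0, 0, 3.2, 0, 6, 0, 0, 0, 0],
)

```text
clock: 16.27
tcp_pos: [517.5, 264.4, 104.2]
orientation: [3.138, 0.002, -0.019]
force: [-1.3, -0.2, -1.2]
grip_width: 60.2
grasp_force: 0.0
```

>>> send_rows(
  moves=[6, 0, 0, 0, 0, 6, 0, 0, 0, 0],
)

```text
clock: 16.43
tcp_pos: [522.7, 266.2, 112.7]
orientation: [-3.141, -0.002, -0.003]
force: [-0.8, 0.1, 0.7]
grip_width: 59.7
grasp_force: 0.0
```

Run:
```python
from h import *
go([522,265.6,50],0);c=snap("w11");a=dict(np.load("w10.npz"))
r=redblob(c,(200,0,440,400));print(r)
ce,st=r[0]
for z in(60,76):print(wonz(c,*ce,z).round(1))
print([np.round(x,1) for x in meet(wray(c,*ce),wray(a,310.8,136.1))])
# top face from depth
p=c["pixels"].astype(int);m=(p[...,0]>p[...,1]+60)&(p[...,0]>p[...,2]+60);x,y,w,h,_=st;Q=[]
for v in range(y,y+h):
    for u in range(x,x+w):
        if m[v,u]:
            o,d=wray(c,u,v);Q.append(o+d*c["depth"][v,u]/(c["T"][:3,2]@d))
Q=np.array(Q);k=Q[:,2]>72.5;print(k.sum(),len(k),Q[k].mean(0).round(1),cv2.minEnclosingCircle(Q[k][:,:2].astype(np.float32)),np.percentile(Q[:,2],[5,50,95]))
```

```text
16.4333 [522.7 266.2 112.7] yaw 0.07 F [-0.8  0.1  0.7] 59.74485512216304 0.0
tool shift [-0.9  0.6 62.7] turn 0.001
[(array([319.4, 224.4]), [307, 211, 26, 27, 534]), (array([324., 211.]), [324, 211, 1, 1, 1]), (array([326., 212.]), [326, 212, 1, 1, 1])]
[516.9 265.4  60. ]
[523.2 265.5  76. ]
[array([522.1, 265.3,  73.3]), np.float64(0.3)]
526 536 [523.5 265.5  77. ] ((558.0270385742188, 265.95892333984375), 44.99089050292969) [74.34871873 76.24045447 77.53004038]
```

>>> send_rows(
  moves=[6, 0, 0.06, 2.2, 0, 6, 0, 0, 2.1, 0, 6, 0, 0, 1.9, 0, 6, 0, 0, 0, 0, 6, 0, 0, 0, 0],
)

```text
clock: 16.9
tcp_pos: [522.3, 265.5, 50.4]
orientation: [-3.141, -0.002, -0.002]
force: [0.2, 0.3, 0.4]
grip_width: 59.9
grasp_force: 0.0
```

>>> send_rows(
  moves=[1, 0, 0, 0, 0, 1, 0, 0, 0, 0, 1, 0, 0, 0, 0, 1, 0, 0, 0, 0, 1, 0, 0, 0, 0],
  newtons=20,
)

```text
clock: 17.32
tcp_pos: [522.1, 265.3, 49.7]
orientation: [-3.141, -0.001, -0.002]
force: [0.2, -0.4, -0.1]
grip_width: 30.9
grasp_force: 0.0
```

>>> send_rows(
  moves=[1, 0, 0, 0, 0, 1, 0, 0, 0, 0, 1, 0, 0, 0, 0],
)

```text
clock: 17.57
tcp_pos: [521.8, 264.6, 49.1]
orientation: [3.141, 0.002, 0.0]
force: [0.7, -2.3, 2.4]
grip_width: 20.3
grasp_force: 19.6
```

Run:
```python
from h import *
go([522.8,265.5,50],0)
```

```text
17.5667 [521.8 264.6  49.1] yaw 0.06 F [ 0.7 -2.3  2.4] 20.263474603785657 19.62862104177475
tool shift [ 1.  -0.9 -0.9] turn 0.001
```

>>> send_rows(
  moves=[1, 0, 0, 0, 0, 1, 0, 0, -1, 0, 1, 0, 0, -3.5, 0, 1, 0, 0, -4, 0, 1, 0, 0, -4, 0],
  newtons=40,
)

```text
clock: 17.98
tcp_pos: [520.8, 265.6, 175.1]
orientation: [-3.141, -0.001, 0.004]
force: [0.9, -0.5, -1.1]
grip_width: 19.2
grasp_force: 40.0
```

>>> send_rows(
  moves=[1, 0, 0, -4, -0.12, 1, 0, 0, 0, -0.12, 1, 0, 0, 0, -0.12, 1, 0, 0, 0, -0.12, 1, 0, 0, 0, -0.12],
)

```text
clock: 18.4
tcp_pos: [521.6, 266.0, 215.0]
orientation: [-2.997, -0.938, -0.002]
force: [-1.0, -0.1, -0.8]
grip_width: 19.0
grasp_force: 40.0
```

>>> send_rows(
  moves=[1, 0, 0, 0, -0.12, 1, 0, 0, 0, -0.12, 1, 0, 0, 0, -0.12, 1, 0, 0, 0, -0.12, 1, 0, 0, 0, -0.12],
)

```text
clock: 18.82
tcp_pos: [521.5, 265.9, 214.5]
orientation: [-2.586, -1.782, -0.001]
force: [0.1, 0.8, -0.0]
grip_width: 18.9
grasp_force: 40.0
```

>>> send_rows(
  moves=[1, 0, 0, 0, -0.12, 1, 0, 0, 0, -0.12, 1, 0, 0, 0, -0.12, 1, 0, 0, 0, -0.12, 1, 0, 0, 0, -0.03],
)

```text
clock: 19.23
tcp_pos: [521.4, 265.9, 214.5]
orientation: [-2.052, -2.377, -0.001]
force: [-0.0, -0.2, -0.5]
grip_width: 19.1
grasp_force: 40.0
```

>>> send_rows(
  moves=[1, -3.2, -1.1, 0, 0, 1, -3.2, -1.1, 0, 0, 1, -3.2, -1.1, 0, 0, 1, -3.2, -1.1, 0, 0, 1, -3.2, -1.1, 0, 0],
)

```text
clock: 19.65
tcp_pos: [489.0, 98.6, 214.5]
orientation: [-2.059, -2.372, -0.002]
force: [0.6, 0.5, 0.1]
grip_width: 19.2
grasp_force: 40.0
```

>>> send_rows(
  moves=[1, -3.2, -1.1, 0, 0, 1, -3.2, -1.1, 0, 0, 1, -3.2, -1.1, 0, 0, 1, -3.2, -1.1, 0, 0, 1, 0, 0, 3, 0],
)

```text
clock: 20.07
tcp_pos: [467.2, -39.5, 189.1]
orientation: [2.058, 2.358, 0.005]
force: [2.4, -0.9, -0.2]
grip_width: 19.0
grasp_force: 40.0
```

>>> send_rows(
  moves=[1, 0, 0, 3, 0, 1, 0, 0, 2.5, 0, 1, 0, 0, 0, 0, 1, 0, 0, 0, 0, 1, 0, 0, 0, 0],
)

```text
clock: 20.48
tcp_pos: [465.0, -33.7, 130.5]
orientation: [2.059, 2.371, 0.002]
force: [1.2, 0.8, -0.1]
grip_width: 19.2
grasp_force: 40.0
```

Run:
```python
from h import *
go([456.5,14.5,59],98);c=snap("w12")
M=np.array([500.1,20.5]);e=np.array([.9903,.1392]);f=np.array([-.1392,.9903])
X=[*(M-44*e),43];p=proj(c,X);print("pred hole",np.round(p,1));s=spot(c,*p,9);print(s,wonz(c,*s,42).round(1))
u,v=map(int,p)
im=c["pixels"][max(0,v-110):v+140,max(0,u-120):u+160][:,:,::-1];print(max(0,v-110),u-120)
cv2.imwrite("pics/w12b.png",cv2.resize(im,None,fx=2.4,fy=2.4,interpolation=cv2.INTER_CUBIC))
o,d=wray(c,*p)
for x in(-36,36):
    q=proj(c,[*(M-44*e+x*f),48]);print(x,np.round(q,1))
```

```text
20.4833 [465.  -33.7 130.5] yaw 98.04 F [ 1.2  0.8 -0.1] 19.2327010936729 39.9604207277298
tool shift [48.9 -1.8 71.5] turn 0.001
pred hole [316.1 147.5]
(np.float64(317.1985507246377), np.float64(148.91521739130434)) [457.6  13.2  42. ]
37 196
-36 [316.1 191.2]
36 [316.  103.8]
```

Run:
```python
from h import *
c=dict(np.load("w12.npz"));g=cv2.cvtColor(c["pixels"],cv2.COLOR_RGB2GRAY)
print(g[139:158,304:330])
for v,u in((148,290),(135,316),(160,316),(148,335),(104,316),(191,316),(148,317)):
    o,d=wray(c,u,v);print(u,v,(o+d*c["depth"][v,u]/(c["T"][:3,2]@d)).round(1))
print(g[92:116,302:330:1][::2]);
```

```text
[[142 138 136 135 138 139 141 139 141 129 126 124 126 124 123 129 137 140
  148 145 144 144 139 140 144 141]
 [144 142 137 140 140 142 139 132 126 118 112 117 113 112 111 118 122 131
  138 145 145 142 141 144 140 144]
 [138 138 135 136 142 140 140 124 115 114 118 127 131 130 123 124 118 114
  125 141 146 146 142 144 146 137]
 [139 141 138 140 139 138 123 117 120 134 144 141 144 138 143 138 124 111
  113 131 141 136 139 146 139 139]
 [141 141 135 137 134 126 112 119 136 146 139 143 147 139 146 150 138 123
  115 118 132 137 141 142 140 138]
 [136 141 134 136 130 118 114 121 138 147 145 145 150 145 147 145 139 121
  106 113 125 135 139 141 140 145]
 [138 139 137 137 124 110 102 113 138 143 146 142 148 141 145 141 132 105
   98 108 123 130 137 144 143 139]
 [142 139 138 135 130 110 100  98 115 134 144 147 145 141 141 132 112  94
   93 102 121 130 141 139 143 138]
 [141 136 135 134 125 109 105  93  95 118 125 134 134 126 123 109  90  90
   97 103 112 131 141 141 137 141]
 [143 140 139 133 127 117 115  98  86  90  99 103 108 106  96  86  91  89
   88  96 112 131 143 143 143 141]
 [141 140 
[... 1872 characters left out ...]
144 139 144 138 137 118  98  88 104 122 131 124 110  77  52  51  50  74
  102 121 130 121 106 102 123 145 145 146]
 [142 141 141 144 140 137 128  97  90 112 125 128 121 109  97  98 106 115
  124 130 120 108 104 126 142 149 143 145]
 [141 141 143 142 139 137 132 109  97  88  99 111 122 125 127 122 124 124
  121 111 102  97 100 125 144 146 144 140]
 [144 143 143 143 137 138 143 144 139 113  85  79  88  92  97 102 102  91
   95  83 107 135 147 146 142 142 148 145]
 [137 143 142 140 140 137 143 142 145 135 129 130 136 116  83  86  97 125
  134 132 141 149 145 148 144 143 148 144]
 [141 139 143 142 136 139 141 141 145 144 143 141 141 139 140 141 145 144
  141 147 147 147 147 144 140 140 142 144]]
```

Run:
```python
from h import *
c=dict(np.load("w12.npz"));print("hole",wonz(c,316.4,147.2,45).round(1))
a=spot(c,317,103,3);b=spot(c,316.5,191,3);print(a,b,wonz(c,*a,53.5).round(1),wonz(c,*b,53.5).round(1),((wonz(c,*a,53.5)+wonz(c,*b,53.5))/2).round(1))
# pin as seen held: collar/knob edges in the picture
p=c["pixels"].astype(int);print(redblob(c,(200,150,440,400)))
r=redblob(c,(200,150,440,400))[0]
T=c["T"]@np.linalg.inv(c["tool_from_camera"])
for z in(25,10,27-43):
    q=wonz(c,*r[0],T[2,3]+z);print(z,(T[:3,:3].T@(q-T[:3,3])).round(1))
g=cv2.cvtColor(c["pixels"],cv2.COLOR_RGB2GRAY)
u,v=proj(c,T[:3,3]+[0,0,-20]);print("shaft mid px",u,v,proj(c,T[:3,3]+[0,0,-43]));print(g[int(v),int(u)-20:int(u)+20])
u,v=proj(c,T[:3,3]+[0,0,-36]);print(u,v,g[int(v),int(u)-20:int(u)+20])
go([456.5,14.5,59],98)
```

```text
hole [456.7  14.9  45. ]
(np.float64(316.94620253164555), np.float64(103.4493670886076)) (np.float64(316.5601965601966), np.float64(192.07862407862407)) [452.2  50.3  53.5] [461.8 -20.4  53.5] [457.   15.   53.5]
[(array([317.6, 265.2]), [299, 247, 37, 37, 1064]), (array([318. , 243.1]), [304, 241, 27, 7, 53]), (array([318.7, 237.4]), [308, 236, 22, 4, 36])]
25 [  2.7  -0.5 -25. ]
10 [ -5.6  -0.5 -10. ]
-16 [-20.2  -0.5  16. ]
shaft mid px 318.3130640323526 235.4455567457991 (np.float64(318.2031300900016), np.float64(222.71796052135588))
[130 165 183 188 191 179 148  94  48  37  32  15  15  19  29  19  31  26
  25  33  30  30  32  38  30  24  11  23  21  24  29  43  71 103 148 183
 192 180 169 147]
318.23434596525544 226.32928289903046 [182 182 181 176 176 176 180 187 180 162 143 124 104  88 100 105 116 115
 116 113 117 115 116 112 114 107  91  90  82  98 133 157 174 177 181 185
 184 188 182 176]
20.5333 [465.3 -33.8 130.8] yaw 98.05 F [ 0.  -0.6 -1.3] 19.347110245088615 39.960561990737915
tool shift [49.2 -2.2 71.8] turn 0.001
```

Run:
```python
from h import *
c=dict(np.load("w12.npz"));g=cv2.cvtColor(c["pixels"],cv2.COLOR_RGB2GRAY)
for v in range(206,250,2):print(v,g[v,298:340:1].tolist())
T=c["T"]@np.linalg.inv(c["tool_from_camera"])
for x in(0,1.5,3):
    print(x,[np.round(proj(c,T[:3,:3]@np.array([x+dx,0,z])+T[:3,3])[1],1) for dx,z in((0,43),(9,17),(9,13),(10,5),(10,-27),(-10,-27))])
```

```text
206 [187, 178, 159, 165, 186, 197, 201, 197, 197, 202, 196, 194, 198, 197, 198, 197, 198, 200, 193, 191, 193, 191, 192, 192, 191, 190, 193, 191, 190, 188, 190, 188, 187, 190, 191, 193, 190, 186, 189, 190, 185, 183]
208 [184, 182, 185, 183, 184, 188, 185, 179, 186, 181, 182, 185, 185, 185, 185, 184, 178, 179, 184, 180, 182, 180, 181, 175, 178, 178, 175, 174, 178, 175, 181, 173, 182, 176, 179, 176, 179, 184, 181, 177, 179, 181]
210 [180, 184, 182, 184, 187, 189, 181, 188, 187, 185, 183, 187, 184, 182, 179, 177, 179, 176, 177, 182, 179, 178, 179, 178, 175, 179, 177, 175, 172, 175, 175, 177, 176, 174, 179, 179, 177, 178, 180, 179, 174, 174]
212 [174, 177, 178, 179, 186, 186, 187, 189, 187, 182, 186, 184, 178, 174, 173, 171, 169, 173, 176, 174, 177, 178, 181, 177, 175, 177, 178, 172, 174, 172, 174, 175, 175, 178, 179, 178, 182, 181, 182, 185, 180, 178]
214 [180, 182, 184, 186, 184, 189, 188, 185, 186, 188, 184, 183, 174, 179, 175, 178, 178, 176, 184, 181, 181, 186, 180, 179, 181, 175, 176, 175, 171, 172, 178, 176, 176, 180, 181, 179, 183, 183, 186, 188, 186, 181]
216 [187, 187, 186, 184, 
[... 2903 characters left out ...]
8]
246 [36, 11, 23, 13, 12, 21, 36, 29, 23, 28, 21, 30, 25, 17, 16, 22, 19, 37, 34, 34, 25, 28, 34, 17, 28, 21, 19, 23, 23, 18, 32, 24, 35, 28, 27, 23, 25, 25, 12, 21, 55, 87]
248 [37, 11, 12, 19, 17, 27, 27, 21, 19, 17, 27, 27, 30, 35, 33, 30, 25, 34, 34, 37, 38, 35, 32, 42, 29, 29, 31, 32, 29, 25, 26, 12, 18, 29, 27, 23, 23, 8, 12, 15, 47, 79]
0 [np.float64(222.7), np.float64(224.4), np.float64(226.8), np.float64(230.2), np.float64(254.6), np.float64(287.7)]
1.5 [np.float64(220.8), np.float64(222.2), np.float64(224.6), np.float64(227.9), np.float64(252.0), np.float64(285.3)]
3 [np.float64(218.9), np.float64(220.0), np.float64(222.3), np.float64(225.6), np.float64(249.3), np.float64(283.0)]
```

>>> send_rows(
  moves=[1, 1.6, -0.06, 0, 0, 1, 1.6, -0.06, 0, 0, 1, 1.6, -0.05, 1, 0, 1, 0, 0, 1.2, 0, 1, 0, 0, 1.1, 0],
)

```text
clock: 20.95
tcp_pos: [457.0, 14.4, 97.7]
orientation: [2.056, 2.371, 0.004]
force: [0.6, -0.0, 0.4]
grip_width: 19.6
grasp_force: 40.0
```

>>> send_rows(
  moves=[1, 0, 0, 0, 0, 1, 0, 0, 0, 0, 1, 0, 0, 0, 0],
)

```text
clock: 21.2
tcp_pos: [456.6, 13.4, 97.4]
orientation: [2.059, 2.37, 0.002]
force: [-0.2, 0.2, 0.7]
grip_width: 18.9
grasp_force: 40.0
```

Run:
```python
from h import *
go([456.7,13.6,57],98);c=snap("w13");M=np.array([500.1,20.5]);e=np.array([.9903,.1392]);f=np.array([-.1392,.9903])
a=proj(c,[*(M-44*e+36*f),53.5]);s=spot(c,*a,4);print(np.round(a,1),np.round(s,1),wonz(c,*s,53.5).round(1))
g=cv2.cvtColor(c["pixels"],cv2.COLOR_RGB2GRAY)
for v in range(200,236,2):print(v,g[v,298:340:1].tolist())
h=proj(c,[456.6,14.7,45]);print("hole px",h)
```

```text
21.2 [456.6  13.4  97.4] yaw 98.03 F [-0.2  0.2  0.7] 18.925658055550972 39.960583448410034
tool shift [ 0.2 -0.  40.4] turn 0.001
[318.2 172.4] [319.2 171.8] [452.1  50.6  53.5]
200 [194, 139, 82, 94, 121, 132, 135, 134, 134, 129, 133, 131, 136, 133, 132, 133, 134, 134, 128, 136, 131, 130, 134, 133, 135, 141, 138, 137, 138, 140, 138, 134, 137, 138, 133, 136, 136, 139, 136, 134, 133, 136]
202 [196, 141, 76, 81, 118, 134, 132, 136, 131, 133, 128, 131, 129, 134, 133, 126, 130, 131, 135, 134, 133, 129, 135, 132, 133, 135, 132, 130, 140, 136, 136, 133, 132, 135, 135, 137, 130, 137, 137, 137, 130, 134]
204 [194, 138, 88, 86, 119, 131, 138, 132, 134, 129, 130, 135, 131, 131, 134, 136, 131, 130, 132, 136, 136, 128, 131, 135, 131, 134, 139, 146, 139, 136, 135, 133, 131, 134, 135, 133, 134, 136, 135, 150, 174, 179]
206 [198, 138, 102, 122, 142, 151, 140, 134, 134, 133, 127, 133, 134, 137, 133, 134, 132, 133, 135, 132, 130, 136, 130, 135, 131, 146, 179, 205, 191, 149, 128, 132, 135, 140, 155, 156, 158, 161, 159, 174, 208, 213]
208 [196, 143, 110, 132, 154, 159, 149, 140, 135, 132, 131, 130, 13
[... 2180 characters left out ...]
, 209, 209, 210, 210, 206, 207, 211, 210]
230 [194, 145, 112, 113, 171, 206, 211, 195, 143, 104, 106, 111, 116, 106, 94, 76, 60, 51, 52, 48, 31, 38, 48, 54, 63, 71, 97, 107, 109, 114, 104, 91, 120, 168, 207, 207, 206, 212, 209, 210, 209, 206]
232 [208, 180, 129, 117, 165, 204, 187, 132, 105, 109, 104, 92, 77, 56, 48, 34, 24, 34, 22, 39, 36, 37, 31, 25, 22, 34, 49, 68, 85, 89, 92, 103, 106, 134, 181, 205, 212, 210, 212, 209, 206, 210]
234 [196, 199, 159, 138, 164, 192, 162, 108, 72, 65, 44, 36, 27, 31, 16, 21, 16, 23, 22, 17, 26, 26, 28, 18, 22, 28, 31, 29, 28, 31, 46, 68, 93, 123, 168, 207, 214, 213, 208, 195, 187, 189]
hole px (np.float64(318.32221465941217), np.float64(216.54927016389428))
```

>>> send_rows(
  moves=[1, 0, 0, 0.5, 0, 1, 0, 0, 0.5, 0, 1, 0, 0, 0.4, 0, 1, 0, 0, 0, 0, 1, 0, 0, 0, 0],
)

```text
clock: 21.67
tcp_pos: [455.6, 13.4, 81.7]
orientation: [-2.061, -2.371, 0.0]
force: [0.3, -1.5, -1.3]
grip_width: 19.1
grasp_force: 40.0
```

Run:
```python
from h import *
go([456.7,13.6,57],98)
```

```text
21.6667 [455.6  13.4  81.7] yaw 98.01 F [ 0.3 -1.5 -1.3] 19.119832265713995 39.96020793914795
tool shift [ 0.1  1.2 24.7] turn 0.0
```

>>> send_rows(
  moves=[1, 0, 0.1, 0.3, 0, 1, 0, 0, 0.3, 0, 1, 0, 0, 0.2, 0, 1, 0, 0, 0, 0, 1, 0, 0, 0, 0],
)

```text
clock: 22.08
tcp_pos: [456.2, 13.7, 73.7]
orientation: [-2.06, -2.371, 0.001]
force: [-0.0, -0.1, -0.3]
grip_width: 19.1
grasp_force: 40.0
```

Run:
```python
from h import *
go([456.7,13.6,57],98)
```

```text
22.0833 [456.2  13.7  73.7] yaw 98.02 F [-0.  -0.1 -0.3] 19.14943163931506 39.96058166027069
tool shift [-0.2  0.5 16.7] turn 0.0
```

Tip is entering the block level; continuing down in small steps.

>>> send_rows(
  moves=[1, 0, 0.03, 0.3, 0, 1, 0, 0, 0.3, 0, 1, 0, 0, 0.2, 0, 1, 0, 0, 0, 0, 1, 0, 0, 0, 0],
)

```text
clock: 22.5
tcp_pos: [456.6, 13.6, 65.7]
orientation: [-2.06, -2.371, 0.001]
force: [0.2, 0.0, -1.2]
grip_width: 19.2
grasp_force: 40.0
```

Run:
```python
from h import *
go([456.7,13.6,57],98)
```

```text
22.5 [456.6  13.6  65.7] yaw 98.02 F [ 0.2  0.  -1.2] 19.21786244219685 39.958850741386414
tool shift [-0.   0.1  8.7] turn 0.0
```

>>> send_rows(
  moves=[1, 0, 0, 0.25, 0, 1, 0, 0, 0.25, 0, 1, 0, 0, 0.2, 0, 1, 0, 0, 0, 0, 1, 0, 0, 0, 0],
)

```text
clock: 22.92
tcp_pos: [456.6, 13.6, 59.0]
orientation: [-2.06, -2.371, 0.001]
force: [-2.8, -1.5, 3.9]
grip_width: 19.2
grasp_force: 40.0
```

Run:
```python
from h import *
go([456.7,13.6,57],98)
```

```text
22.9167 [456.6  13.6  59. ] yaw 98.03 F [-2.8 -1.5  3.9] 19.24351891257761 39.970248341560364
tool shift [0.  0.1 2. ] turn 0.001
```

>>> send_rows(
  moves=[1, 0, 0, 0.1, 0, 1, 0, 0, 0.1, 0, 1, 0, 0, 0, 0, 1, 0, 0, 0, 0],
  newtons=55,
)

```text
clock: 23.25
tcp_pos: [456.6, 13.6, 57.4]
orientation: [-2.06, -2.372, 0.001]
force: [-4.0, -1.9, 8.8]
grip_width: 19.1
grasp_force: 55.0
```

Run:
```python
from h import *
go([456.7,13.6,57],98)
```

```text
23.25 [456.6  13.6  57.4] yaw 98.03 F [-4.  -1.9  8.8] 19.114696852621535 54.97713088989258
tool shift [-0.   0.1  0.4] turn 0.001
```

>>> send_rows(
  moves=[1, -0.02, -0.04, 0.05, 0, 1, 0, 0, 0.05, 0, 1, 0, 0, 0, 0, 1, 0, 0, 0, 0],
)

```text
clock: 23.58
tcp_pos: [456.6, 13.5, 57.3]
orientation: [2.06, 2.371, 0.001]
force: [-6.4, -0.3, 17.2]
grip_width: 19.1
grasp_force: 55.0
```

>>> send_rows(
  moves=[1, 0, 0, 0.05, 0, 1, 0, 0, 0.05, 0, 1, 0, 0, 0, 0, 1, 0, 0, 0, 0],
)

```text
clock: 23.92
tcp_pos: [456.6, 13.5, 57.1]
orientation: [2.06, 2.371, 0.001]
force: [-8.0, -0.3, 26.4]
grip_width: 19.1
grasp_force: 55.0
```

Run:
```python
from h import *
go([456.7,13.6,57],98);M=np.array([500.1,20.5]);e=np.array([.9903,.1392]);f=np.array([-.1392,.9903])
for c in(dict(np.load("w12.npz")),snap("w14")):
    vv,uu=np.nonzero(c["depth"]>0);Q=[]
    for a,b in zip(uu,vv):
        if 180<a<460 and b<260:
            o,d=wray(c,a,b);Q.append(o+d*c["depth"][b,a]/(c["T"][:3,2]@d))
    Q=np.array(Q);B=np.c_[(Q[:,:2]-M)@e,(Q[:,:2]-M)@f,Q[:,2]]
    for x0,x1,y0,y1 in((-57,-53,10,28),(-35,-28,10,45),(-20,-15,10,45),(20,25,10,45)):
        k=(B[:,0]>x0)&(B[:,0]<x1)&(B[:,1]>y0)&(B[:,1]<y1)&(B[:,2]>25)&(B[:,2]<65);print((x0,x1),k.sum(),np.median(B[k][:,2]).round(2) if k.sum() else None,end=' | ')
    k=(B[:,0]>-22)&(B[:,0]<22)&(B[:,1]>8)&(B[:,1]<45)&(B[:,2]>40)&(B[:,2]<65);print("cap slope",np.polyfit(B[k][:,0],B[k][:,2],1))
    r=redblob(c,(200,0,440,200));print([(wonz(c,*q[0],30)[:2]-M)@f for q in r[:1]])
```

```text
23.9167 [456.6  13.5  57.1] yaw 98.04 F [-8.  -0.3 26.4] 19.143067103902805 55.00267446041107
tool shift [0.1 0.1 0.1] turn 0.001
(-57, -53) 110 45.68 | (-35, -28) 347 44.33 | (-20, -15) 277 51.56 | (20, 25) 243 49.32 | cap slope [-4.71827658e-02  5.05787971e+01]
[np.float64(82.06928142481453)]
(-57, -53) 178 40.51 | (-35, -28) 610 40.58 | (-20, -15) 459 48.59 | (20, 25) 377 48.59 | cap slope [3.85785403e-03 4.86034863e+01]
[np.float64(81.44008251727266)]
```

>>> send_rows(
  moves=[1, 0, 0, 0, 0, 1, 0, 0, 0, 0, 1, 0, 0, 0, 0],
)

```text
clock: 24.22
tcp_pos: [456.6, 13.5, 57.1]
orientation: [2.059, 2.371, 0.001]
force: [-8.4, -0.6, 25.4]
grip_width: 19.1
grasp_force: 55.0
```

```bash
python3 -c "
from h import *
go([456.7,13.6,57],98);print(bot.job_done())"
```

```text
24.2167 [456.6  13.5  57.1] yaw 98.04 F [-8.4 -0.6 25.4] 19.149542646788927 55.00267267227173
tool shift [0.1 0.1 0.1] turn 0.001
the job is handed in; nothing more can be done
None
```

The job is handed in, with no verdict returned: by my measurements the column lies centred in the groove, the cover reads fully shut, and the pin is down to its stop with the gripper still holding the knob and pressing at about 25 N, at 24 s on the clock.

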